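# Pack specimen pots into a clip-top transport canister

## Robot

A 7-joint arm with a two-finger parallel gripper is mounted at the origin on the work surface. World frame = base frame: x ahead of the robot, y to its left, z up, the work surface at z = 0. Lengths are in m, angles in degrees, forces in N, time in s.
With the tool pointing down it reaches from about 0.4 to 0.9 m from the base axis. Payload 5.5 kg.
Tool frame: the origin (TCP) lies at the very end of the fingers, on their centre line; the grasp point (between the pads) lies 19 mm behind it; z points along the fingers, y is the line along which they close (so a half turn about z gives the same grasp; the last joint's range is limited). The gripper opens to 85 mm and grips with 20 to 120 N. Pads are 22 mm wide; open, the fingers measure 114 mm over their backs; the gripper's body (76 mm by 85 mm) begins 54 mm behind the grasp point. The pads swing forward as they close: fully open they stand 13 mm farther back than shut.
Start: joints at [87.846, 28.699, -24.465, 88.831, 12.651, 65.22, -12.049], TCP at [0.193, -0.621, 0.231] pointing down, gripper open.
Joint ranges: [-164.97, 164.97], [-17.58, 116.51], [-87.97, 89.64], [11.32, 138.91], [-80.73, 260.73], [10.89, 115.49], [-147.41, 147.41]. Speed limits (degrees/s): [147.25, 147.25, 180, 180, 180, 180, 180].

## Interface

Orientations are given as [roll, pitch, yaw] about the fixed x, y, z axes, in that order (R = Rz(yaw) Ry(pitch) Rx(roll)).
In Python, from station import robot gives the robot as it stands.
- The arm moves only by the shell command python3 -m pendant 'ROWS' [FORCE]. ROWS is JSON, a list of rows, each an object with "translation": the shift along the tool's x, y, z in units of 20 mm (1.0 is 20 mm), a list of three; "spin": the turn about the tool's z in units of 0.12 rad (1.0 is 0.12 rad); "claw": the opening, from -1 (shut) to 1 (fully open), so that 0 is half open. A call has exactly 5 rows; each row shifts and turns the commanded pose from where the row before left it, along the tool's axes as they then stand; what a row does not reach is not made up. A row lasts 1/12 s, in which the tool goes at most 41.7 mm and 7.16 degrees, less where a joint would pass 70% of its speed; a pose out of reach is approached as far as the arm can. A call with a number of a shift or a turn outside -1 to 1 is refused whole. A call with a gripper value outside its range is refused whole. The fingers move at their own pace and stop on an object; FORCE is the grip in N (left out, the last holds). Time passes only in rows, so rows that do not move let the fingers close, or fill a call up. It gives the time, the measured TCP pose, the force, the opening and the grip force at its end, in the units of the state.
- robot.state(): the state, without advancing time (a new reading comes with each control period).
- robot.read_camera(name): name is "scene" or "top" or "wrist"; returns the picture (480x640x3 uint8, red, green, blue); there is no depth.
- robot.calibration(name): a dict with "camera_matrix" (3x3 intrinsics, pixels), "R" (3x3) and "t" (3): a world point X has camera coordinates R X + t. Camera axes: x right, y down, z forward; pixel columns grow to the right and rows downward; lengths in m; the calibration is good to about 2 mm. A picture is of the moment at which its call begins: read the wrist's pose just before it. calibration takes no time and is no camera call; for the wrist camera it gives the pose at the moment of the call.
- robot.close_job(): hands the job in; it is judged then, once.
The state is a dict: "clock": time; "joints": joint angles; "joint_vel": joint speeds; "effort": joint torques, N m; "tool_pos": TCP position; "tool_rot": TCP orientation; "contact_force": force on the tool from outside, world axes, zero at the start; "moment": the same for the moment, N m; "width": finger opening in m; "finger_force": force on a finger pad.
Only numpy, scipy, OpenCV 4.12 (cv2) and the standard library are available. Lean on these libraries where they do the work, as an engineer would, in place of code of your own. Each camera call takes 0.05 s, during which the arm holds its last target. There are 200 camera calls.

## Task

Pack the transport canister for dispatch: slide the window of the specimen warmer open, move every pot from its well into the steel canister so that they all stand upright on its floor, then fold the canister's lid fully shut and, after that, swing the wire bail over the lid until it snaps past centre and clamps it. Leave the warmer's window slid fully shut again, and do not disturb the wash bottle or the stack of slide trays.

Things in the scene. Friction and masses are not known exactly. Their poses are not given: they have to be found in the camera images.
- warmer: Low white cabinet fixed to the bench, 440 (its x) x 250 mm (y), rim 112 mm high, with a 122 mm high track along each side. Origin on the bench. Solid housing, 112 mm high, at x +75 to +290 mm, over which the window slides open. Upright, yaw within 15 degrees of the world's; stands left or right, the canister on the other side.
- well (a point): Centre of the floor of the warmer's well, 57 mm above the bench, axes as the warmer's; it lies at x -30 mm of the warmer. The well is 210 mm in x, 220 mm in y and 55 mm deep, open upward when the window is open.
- door (a joint): Window of the warmer, a clear 220 x 220 x 6 mm pane in an aluminium frame, underside 114 mm above the bench: how far it has slid along the warmer's +x, in m. 0 = fully shut over the well, 0.22 = fully open, clear of the well. Stays where it is left; about 1.5 N moves it.
- door_handle (a point): Centre of the window's black upright grip fin: 12 mm thick (warmer's x), 70 mm long (warmer's y), 30 mm tall, from 120 to 150 mm above the bench; this point is 136 mm above the bench.
- canister: Clip-top steel canister's body, an open box fixed to the bench: outside 130 (its x) x 250 (y) x 85 mm high, walls 5 mm, with a rubber floor. Origin under its centre on the bench; upright, yaw within 15 degrees of the world's. Lid hinged along its +x rim; the open bail lies on its -x side.
- canister_floor (a point): Centre of the canister's inner floor, 20 mm above the bench, axes as the canister's. Inside: 120 mm in x, 240 mm in y, 65 mm deep.
- lid (a joint): Angle of the canister's lid in rad about the canister's y axis: 0 = fully shut, flat on the rim; starts at 1.6 to 1.85, standing open. Stays where it is left: the stiff hinge takes about 0.25 N m to turn, plus or minus up to 0.18 N m of weight, so it must be pushed all the way down.
- lid_hinge (a point): Middle of the lid's hinge line, at x +69 mm, y 0, z 85 mm of the canister. The hinge line is along the canister's y.
- lid_edge (a point): Middle of the lid's free edge on its outer (upper) face, 136 mm from the hinge line. The lid is a steel plate 136 x 252 x 8 mm. Its outer face carries two rounded saddles, 28 x 40 mm, 30 mm high, centred 94 mm from the hinge line and 65 mm to either side of the middle; between them the lid is flat for 90 mm.
- bail (a joint): Angle of the wire bail in rad about the canister's y: 0 = open, level in front of the canister; 1.571 = upright; 1.71 = clamped at its stop past upright, bar over the lid's two saddles (1 mm play). A spring strut on one arm makes it snap: below about 1.15 rad it is driven back to 0 (about 4 N at the bar), above it on to 1.71 (about 3 N).
- bail_grip (a point): Middle of the bail's crossbar: black sleeve 14 mm in diameter, 70 mm long, along the canister's y, 90 mm from the pivot line. Open: x -125, z 40 mm of the canister (60 mm clear of its wall); clamped: x -23, z 129 mm, 36 mm above the lid. The rest of the bar is 10 mm thick; side arms 266 mm apart.
- bail_pivot (a point): Middle of the bail's pivot line, at x -35 mm, y 0, z 40 mm of the canister.
- pot1: Specimen pot, a rigid screw-capped cylinder 52 mm in diameter and 45 mm tall, white with a grey cap, 70 to 140 g, weighted in the foot; all pots are alike. Origin at the centre of its underside, z up through the cap. Three or four pots are present, standing in the warmer's well; None if absent.
- pot2: Specimen pot, a rigid screw-capped cylinder 52 mm in diameter and 45 mm tall, white with a grey cap, 70 to 140 g, weighted in the foot; all pots are alike. Origin at the centre of its underside, z up through the cap. Three or four pots are present, standing in the warmer's well; None if absent.
- pot3: Specimen pot, a rigid screw-capped cylinder 52 mm in diameter and 45 mm tall, white with a grey cap, 70 to 140 g, weighted in the foot; all pots are alike. Origin at the centre of its underside, z up through the cap. Three or four pots are present, standing in the warmer's well; None if absent.
- pot4: Specimen pot, a rigid screw-capped cylinder 52 mm in diameter and 45 mm tall, white with a grey cap, 70 to 140 g, weighted in the foot; all pots are alike. Origin at the centre of its underside, z up through the cap. Three or four pots are present, standing in the warmer's well; None if absent.
- wash_bottle: Bystander: white wash bottle 68 mm in diameter, 170 mm tall, at the robot's right. Origin under its centre.
- trays: Bystander: stack of black slide trays 100 x 200 x 90 mm, at the robot's left. Origin under its centre.

How it is judged:
By the outcome, as a careful person would: the job done as asked, in the order asked, and still so for the second after the job is handed in, with the robot touching nothing.
Of pot1, pot2, pot3, pot4 only 3 to 4 are there at a start; the rules pass over those that are not, and their reading is None.
At some moment in a run one of pot1, pot2, pot3, pot4 may be knocked a few centimetres aside while the robot is not near it.
It also fails if it takes over 210 s, if anything falls off the work surface, if the arm or the gripper's body presses on something with over 40 N, if the wrist force passes 120 N, or if a joint passes its speed limit or range.

## Working session

There is one attempt and no reset: what is moved stays moved. The work goes in short steps, Python scripts to look and compute and a shell command to move; the robot and the scene stay as the last step left them, time stands still between calls to the robot, and variables do not carry over. Pictures are saved under pics/ and viewed, at most 14 in all, crops included, and the job is handed in when it is done.

```bash
ls; mkdir -p pics; python3 - <<'E'
from station import robot
import cv2
for n in ["scene","top"]:
    im=robot.read_camera(n); cv2.imwrite(f"pics/{n}0.png",im[:,:,::-1])
    c=robot.calibration(n); print(n,c)
s=robot.state(); print(s)
E
```

```text
pics
scene {'camera_matrix': array([[601.67664302,   0.        , 311.35757624],
       [  0.        , 601.67664302, 235.66002719],
       [  0.        ,   0.        ,   1.        ]]), 'R': array([[ 0.55030917,  0.8349582 ,  0.00215016],
       [ 0.69329687, -0.45550411, -0.5584402 ],
       [-0.46529482,  0.30880546, -0.829542  ]]), 't': array([-0.28904784, -0.27780327,  2.10642086])}
top {'camera_matrix': array([[504.14833898,   0.        , 318.91459414],
       [  0.        , 504.14833898, 245.28074841],
       [  0.        ,   0.        ,   1.        ]]), 'R': array([[-0.01924511, -0.99979182,  0.00677812],
       [-0.99233072,  0.01827267, -0.12225319],
       [ 0.12210389, -0.00907892, -0.9924758 ]]), 't': array([0.02046397, 0.52628788, 1.58214054])}
{'clock': 0.1, 'joints': array([ 87.84680973,  28.7500927 , -24.45147503,  88.88529287,
        12.65022748,  65.21967678, -12.0494319 ]), 'joint_vel': array([ 0.0072723 , -0.01800929, -0.03692819, -0.10750644, -0.01257411,
        0.05948364,  0.10735404]), 'effort': array([-1.08704212e-02, -5.70809698e+01, -5.83903000e+00, -2.81743652e+01,
        1.03091847e-02,  5.63538837e-03,  3.13941905e-05]), 'tool_pos': array([ 0.19232522, -0.62023991,  0.23034198]), 'tool_rot': array([-1.79897803e+02, -3.30481559e-03,  1.72332898e+01]), 'contact_force': array([-1.23772918, -0.16881952,  0.61213146]), 'moment': array([-0.01274121,  0.00275419,  0.00606975]), 'finger_force': 0.0, 'width': 0.08544757025704691}
```

View pics/scene0.png

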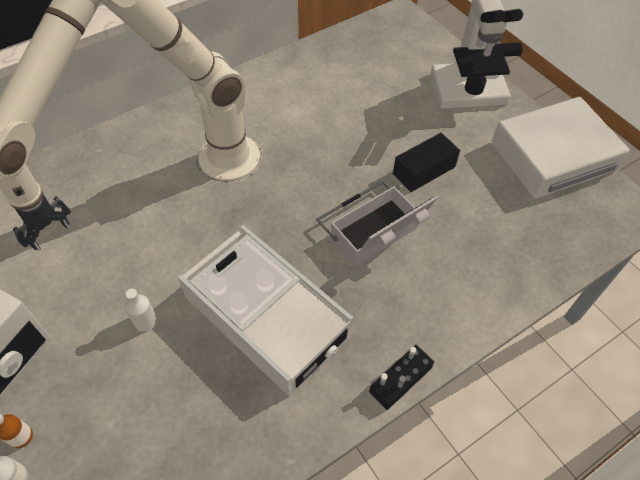

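View pics/top0.png

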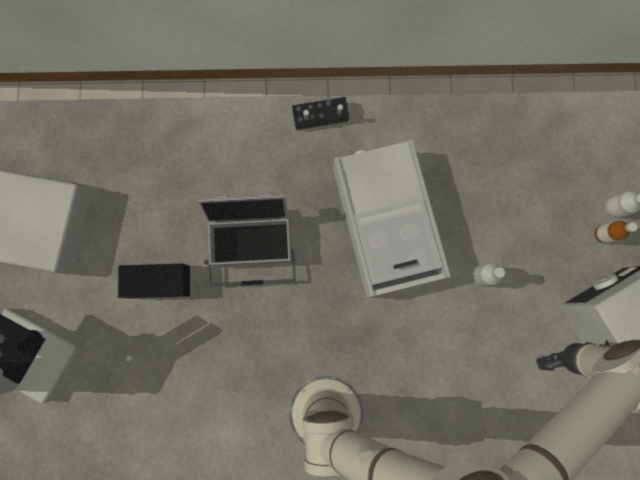

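The scene picture shows the warmer at the robot's right with its grip fin at (227,261) and three pots at (218,283), (264,279) and (239,301). The canister is on the left with its lid open at the far side. In the top picture the fin is at (405,265), the pots are near (377,240) and (408,230), and the bail sleeve is at (252,283). I'll zoom in for corners.

```bash
cat > h.py <<'E'
import numpy as np, cv2, os
from station import robot
def ray(cal,u,v):
    K,R,t=cal["camera_matrix"],np.array(cal["R"]),np.array(cal["t"])
    d=R.T@np.linalg.solve(K,[u,v,1.]); return -R.T@t,d
def plane(cal,u,v,z):
    o,d=ray(cal,u,v); return o+d*(z-o[2])/d[2]
def proj(cal,X):
    c=np.array(cal["R"])@np.asarray(X,float)+np.array(cal["t"]); p=cal["camera_matrix"]@c; return p[:2]/p[2]
def two(c1,p1,c2,p2):
    o1,d1=ray(c1,*p1);o2,d2=ray(c2,*p2)
    d1/=np.linalg.norm(d1);d2/=np.linalg.norm(d2)
    s=np.linalg.lstsq(np.c_[d1,-d2],o2-o1,rcond=None)[0]
    a,b=o1+s[0]*d1,o2+s[1]*d2; return (a+b)/2,np.linalg.norm(a-b)
def blobs(mask,amin=20):
    n,l,st,c=cv2.connectedComponentsWithStats(mask.astype(np.uint8)); 
    return [(c[i].round(1),st[i].tolist()) for i in range(1,n) if st[i,4]>=amin]
E
python3 - <<'E'
from h import *
im=cv2.imread("pics/top0.png"); c=im[130:310,195:460]
cv2.imwrite("pics/topz.png",cv2.resize(c,None,fx=3,fy=3,interpolation=cv2.INTER_CUBIC))
g=im.max(2); ct=robot.calibration("top"); cs=robot.calibration("scene")
m=np.zeros(g.shape,bool); m[250:295,380:435]=1; bt=blobs((g<60)&m); print(bt)
m[:]=0; m[275:292,225:290]=1; b2=blobs((g<60)&m); print(b2)
ims=cv2.imread("pics/scene0.png"); gs=ims.max(2)
m[:]=0; m[245:280,205:245]=1; bs=blobs((gs<60)&m); print(bs)
m[:]=0; m[185:215,335:375]=1; b3=blobs((gs<60)&m); print(b3)
E
```

```text
[(array([404.5, 264. ]), [394, 261, 22, 7, 57])]
[(array([251.9, 282.4]), [241, 280, 23, 6, 92])]
[(array([225.8, 261.3]), [216, 252, 20, 20, 162])]
[(array([350.7, 199.8]), [342, 194, 18, 13, 70])]
```

View pics/topz.png

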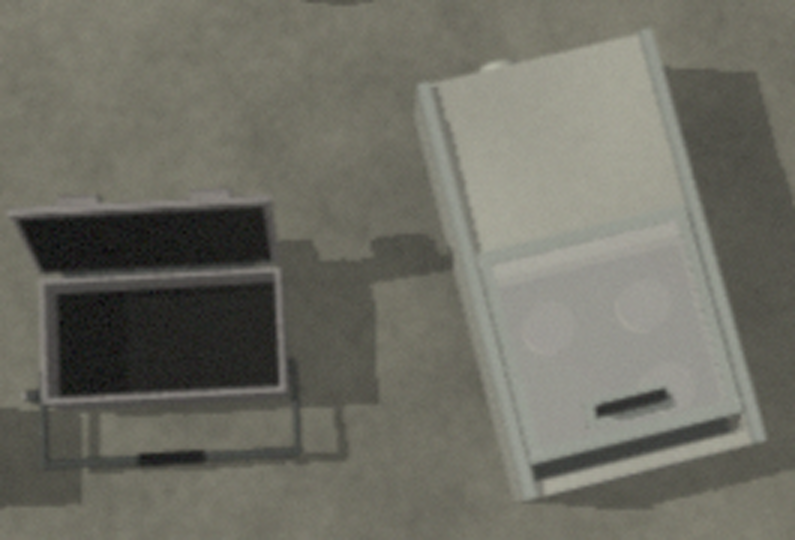

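The crop shows the right track's outer edge running (652,30) to (763,440), the fin at (634,402), and pots at (550,328), (643,306) and about (660,385). The canister rim corners are at (42,280), (280,268), (285,390) and (42,402).

```bash
python3 - <<'E'
from h import *
ct=robot.calibration("top"); cs=robot.calibration("scene")
z=lambda x,y:(195+(x-1)/3,130+(y-1)/3)
P=lambda x,y,h:plane(ct,*z(x,y),h)
pr=lambda n,v:print(n,np.round(v,4))
hd,e=two(ct,(404.5,264),cs,(225.8,261.3)); pr("handle 2view",hd);pr("err",e)
pr("handle plane",plane(ct,404.5,264,.150))
bg,e=two(ct,(251.9,282.4),cs,(350.7,199.8)); pr("grip",bg);pr("e",e); pr("grip plane",plane(ct,251.9,282.4,.042))
a,b=P(652,30,.122),P(763,440,.122); pr("track",[a,b]); d=a-b; print(np.linalg.norm(d),np.degrees(np.arctan2(d[1],d[0])))
c=P(420,85,.122); e=P(520,500,.122);pr("left",[c,e]); d=c-e;print(np.linalg.norm(d),np.degrees(np.arctan2(d[1],d[0])), np.linalg.norm(a-c),np.linalg.norm(b-e))
w=(a+b+c+e)/4; pr("warmer box centre",w)
C=[P(*q,.085) for q in [(42,280),(280,268),(285,390),(42,402)]]; pr("can",C); pr("cc",np.mean(C,0)); 
for i in range(4): d=C[i]-C[i-1]; print(np.linalg.norm(d),np.degrees(np.arctan2(d[1],d[0])))
for q in [(550,326),(643,305),(660,385)]: pr("pot",P(*q,.102))
pr("pots scene",[plane(cs,*q,.102) for q in [(218,283),(264,279),(239,301)]])
E
```

```text
handle 2view [ 0.4529 -0.2436  0.1331]
err 0.0006
handle plane [ 0.4517 -0.2403  0.15  ]
grip [0.4123 0.2257 0.0384]
e 0.0027
grip plane [0.4114 0.2241 0.042 ]
track [[ 0.8408 -0.2841  0.122 ]
 [ 0.4143 -0.3777  0.122 ]]
0.4365644059315304 12.373589030002018
left [[ 0.7863 -0.0425  0.122 ]
 [ 0.3592 -0.1323  0.122 ]]
0.43640105137745466 11.8718083149718 0.2477043660895143 0.2515251614310315
warmer box centre [ 0.6001 -0.2092  0.122 ]
can [[0.5962 0.3524 0.085 ]
 [0.6043 0.1057 0.085 ]
 [0.477  0.1021 0.085 ]
 [0.4693 0.3515 0.085 ]]
cc [0.5367 0.2279 0.085 ]
0.1268600673281409 0.4264748901284259
0.24678897029793023 -88.10517268045417
0.12734434903465822 -178.3606464315699
0.24947247475269005 91.77432684320573
pot [ 0.5361 -0.1706  0.102 ]
pot [ 0.5561 -0.2668  0.102 ]
pot [ 0.4734 -0.2807  0.102 ]
pots scene [[ 0.4853 -0.291   0.102 ]
 [ 0.5457 -0.1753  0.102 ]
 [ 0.568  -0.2696  0.102 ]]
```

```bash
cat >> h.py <<'E'
W0=np.array([.5317,-.2239]); WY=12.1
C0=np.array([.5368,.2279]); CY=1.5
def rot(a): a=np.radians(a); return np.array([[np.cos(a),-np.sin(a)],[np.sin(a),np.cos(a)]])
def wl(x,y): return W0+rot(WY)@[x,y]
def cl(x,y): return C0+rot(CY)@[x,y]
def inw(p): return rot(-WY)@(np.array(p)[:2]-W0)
def inc(p): return rot(-CY)@(np.array(p)[:2]-C0)
def go(p,z,yaw):
    s=robot.state(); cur=s["tool_pos"]; cy=s["tool_rot"][2]
    d=np.array([p[0],p[1],z])-cur; a=np.radians(yaw)
    t=np.array([np.cos(a)*d[0]+np.sin(a)*d[1],np.sin(a)*d[0]-np.cos(a)*d[1],-d[2]])/.02
    sp=-((yaw-cy+180)%360-180)*np.pi/180/.12
    print("units in final frame",t.round(2),"spin",round(sp,2),"tcp",cur.round(4),"rot",np.round(s["tool_rot"],1),"w",round(s["width"],4),"F",np.round(s["contact_force"],1),"t",round(s["clock"],1))
E
R='{"translation":[0,0,0],"spin":-1,"claw":1}'
python3 -m pendant '[{"translation":[0,0,-0.3],"spin":-1,"claw":1},{"translation":[0,0,-0.3],"spin":-1,"claw":1},{"translation":[0,0,-0.3],"spin":-1,"claw":1},{"translation":[0,0,-0.3],"spin":-1,"claw":1},{"translation":[0,0,-0.3],"spin":-1,"claw":1}]' 30
python3 -m pendant '[{"translation":[0,0,0],"spin":-1,"claw":0.2},{"translation":[0,0,0],"spin":-1,"claw":0},{"translation":[0,0,0],"spin":-1,"claw":0},{"translation":[0,0,0],"spin":-1,"claw":0},{"translation":[0,0,0],"spin":-1,"claw":0}]'
python3 -m pendant '[{"translation":[0,0,0],"spin":-1,"claw":0},{"translation":[0,0,0],"spin":-1,"claw":0},{"translation":[0,0,0],"spin":-0.4,"claw":0},{"translation":[0,0,0],"spin":0,"claw":0},{"translation":[0,0,0],"spin":0,"claw":0}]'
python3 - <<'E'
from h import *
print(inw([.4529,-.2420]),inw([.5361,-.1706]),inw([.5561,-.2668]),inw([.4734,-.2807]))
go([.4529,-.2420],.24,102)
E
```

```text
clock: 0.52
tool_pos: [0.1924, -0.6205, 0.261]
tool_rot: [-179.9, -0.0, 52.0]
contact_force: [0.3, 0.1, -0.6]
width: 0.0853
finger_force: 0.0
clock: 0.93
tool_pos: [0.1924, -0.6205, 0.2607]
tool_rot: [-180.0, -0.1, 86.3]
contact_force: [0.1, -0.0, -1.0]
width: 0.0424
finger_force: 0.0
clock: 1.35
tool_pos: [0.1924, -0.6206, 0.2608]
tool_rot: [180.0, -0.1, 102.4]
contact_force: [1.1, 0.7, -0.3]
width: 0.043
finger_force: 0.0
[-0.08084342 -0.00117993] [0.01547492 0.05119352] [ 0.01486527 -0.04706159] [-0.0689111  -0.04331733]
units in final frame [15.81 16.68  1.04] spin 0.05 tcp [ 0.1924 -0.6206  0.2608] rot [ 1.800e+02 -1.000e-01  1.024e+02] w 0.043 F [ 1.1  0.7 -0.3] t 1.4
```

```bash

for_unused=1
python3 -m pendant '[{"translation":[1,1,0],"spin":0,"claw":0},{"translation":[1,1,0],"spin":0,"claw":0},{"translation":[1,1,0],"spin":0,"claw":0},{"translation":[1,1,0],"spin":0,"claw":0},{"translation":[1,1,0],"spin":0,"claw":0}]' >/dev/null
python3 -m pendant '[{"translation":[1,1,0],"spin":0,"claw":0},{"translation":[1,1,0],"spin":0,"claw":0},{"translation":[1,1,0],"spin":0,"claw":0},{"translation":[1,1,0],"spin":0,"claw":0},{"translation":[1,1,0],"spin":0,"claw":0}]' >/dev/null
python3 -m pendant '[{"translation":[1,1,0],"spin":0,"claw":0},{"translation":[1,1,0],"spin":0,"claw":0},{"translation":[1,1,0.5],"spin":0,"claw":0},{"translation":[0.8,1,0.5],"spin":0,"claw":0},{"translation":[0,1,0],"spin":0,"claw":0}]'
python3 -m pendant '[{"translation":[0,0.6,0],"spin":0,"claw":0},{"translation":[0,0,0],"spin":0,"claw":0},{"translation":[0,0,0],"spin":0,"claw":0},{"translation":[0,0,0],"spin":0,"claw":0},{"translation":[0,0,0],"spin":0,"claw":0}]'
python3 - <<'E'
from h import *
go([.4529,-.2420],.128,102)
im=robot.read_camera("wrist"); cv2.imwrite("pics/w1.png",im[:,:,::-1]); print(proj(robot.calibration("wrist"),[.4529,-.2420,.15]))
E
```

```text
clock: 2.6
tool_pos: [0.4252, -0.2821, 0.24]
tool_rot: [-179.8, -0.1, 102.6]
contact_force: [-0.6, 0.1, -0.8]
width: 0.0425
finger_force: 0.0
clock: 3.02
tool_pos: [0.4364, -0.2845, 0.2412]
tool_rot: [-179.9, 0.0, 102.4]
contact_force: [-0.4, -0.0, -0.6]
width: 0.0429
finger_force: 0.0
units in final frame [1.91 1.25 5.66] spin 0.05 tcp [ 0.4364 -0.2845  0.2412] rot [-179.9    0.   102.4] w 0.0429 F [-0.4 -0.  -0.6] t 3.0
[358.7625059  190.42054116]
```

View pics/w1.png

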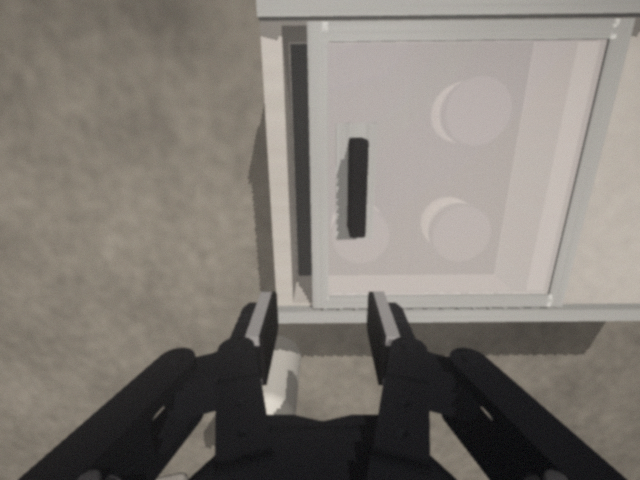

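The wrist picture shows the fin at (358,187), which matches the projected (359,190). It also shows the window ajar by a strip at x≈300, and three pots at (475,110), (460,228) and (362,235).

```bash

python3 -m pendant '[{"translation":[1,0.65,0],"spin":0.05,"claw":0},{"translation":[0.9,0.6,0.4],"spin":0,"claw":0},{"translation":[0,0,1],"spin":0,"claw":0},{"translation":[0,0,1],"spin":0,"claw":0},{"translation":[0,0,1],"spin":0,"claw":0}]' 
python3 -c 'from h import *; go([.4529,-.2420],.128,102)'
```

```text
clock: 3.48
tool_pos: [0.4535, -0.2419, 0.173]
tool_rot: [180.0, 0.1, 102.1]
contact_force: [-0.0, 0.5, -0.7]
width: 0.0427
finger_force: 0.0
units in final frame [ 0.   -0.03  2.25] spin 0.01 tcp [ 0.4535 -0.2419  0.173 ] rot [1.800e+02 1.000e-01 1.021e+02] w 0.0427 F [-0.   0.5 -0.7] t 3.5
```

```bash

python3 -m pendant '[{"translation":[0,0,1],"spin":0,"claw":0},{"translation":[0,0,1],"spin":0,"claw":0},{"translation":[0,0,0.2],"spin":0,"claw":-0.3},{"translation":[0,0,0],"spin":0,"claw":-0.9},{"translation":[0,0,0],"spin":0,"claw":-0.9}]' 25
python3 -m pendant '[{"translation":[0,0,0],"spin":0,"claw":-0.9},{"translation":[0,0,0],"spin":0,"claw":-0.9},{"translation":[0,0.3,0],"spin":0,"claw":-0.9},{"translation":[0,0.6,0],"spin":0,"claw":-0.9},{"translation":[0,0.6,0],"spin":0,"claw":-0.9}]'
```

```text
clock: 3.9
tool_pos: [0.4535, -0.2416, 0.1296]
tool_rot: [-180.0, -0.0, 102.1]
contact_force: [0.9, -1.7, -12.9]
width: 0.0112
finger_force: 28.0
clock: 4.32
tool_pos: [0.4832, -0.2348, 0.1296]
tool_rot: [-179.9, -0.0, 102.1]
contact_force: [-2.6, 0.3, -3.9]
width: 0.0113
finger_force: 29.4
```

```bash

python3 -m pendant '[{"translation":[0,0.8,0],"spin":0,"claw":-0.9},{"translation":[0,0.8,0],"spin":0,"claw":-0.9},{"translation":[0,0.8,0],"spin":0,"claw":-0.9},{"translation":[0,0.8,0],"spin":0,"claw":-0.9},{"translation":[0,0.8,0],"spin":0,"claw":-0.9}]'
python3 -m pendant '[{"translation":[0,0.8,0],"spin":0,"claw":-0.9},{"translation":[0,0.8,0],"spin":0,"claw":-0.9},{"translation":[0,0.8,0],"spin":0,"claw":-0.9},{"translation":[0,0.6,0],"spin":0,"claw":-0.9},{"translation":[0,0.3,0],"spin":0,"claw":-0.9}]'
python3 -m pendant '[{"translation":[0,0.2,0],"spin":0,"claw":-0.9},{"translation":[0,0.2,0],"spin":0,"claw":-0.9},{"translation":[0,0.2,0],"spin":0,"claw":-0.9},{"translation":[0,0.2,0],"spin":0,"claw":-0.9},{"translation":[0,0.2,0],"spin":0,"claw":-0.9}]'
python3 -c 'from h import *; print(inw(robot.state()["tool_pos"]))'
```

```text
clock: 4.73
tool_pos: [0.5629, -0.2166, 0.1296]
tool_rot: [-180.0, -0.1, 102.2]
contact_force: [-3.2, 3.6, -1.0]
width: 0.0114
finger_force: 29.3
clock: 5.15
tool_pos: [0.6284, -0.2016, 0.1295]
tool_rot: [179.9, -0.1, 102.3]
contact_force: [-2.9, 3.9, -0.1]
width: 0.0112
finger_force: 29.3
clock: 5.57
tool_pos: [0.645, -0.1979, 0.1295]
tool_rot: [-179.9, -0.1, 102.2]
contact_force: [-18.6, 2.9, 9.8]
width: 0.0112
finger_force: 31.2
[0.11624955 0.00168506]
```

```bash

python3 -m pendant '[{"translation":[0,-0.2,0],"spin":0,"claw":-0.9},{"translation":[0,0,0],"spin":0,"claw":-0.3},{"translation":[0,0,0],"spin":0,"claw":0},{"translation":[0,0,0],"spin":0,"claw":0},{"translation":[0,0,-1],"spin":0,"claw":0}]'
python3 -m pendant '[{"translation":[0,0,-1],"spin":0,"claw":0},{"translation":[0,-1,-1],"spin":0,"claw":0},{"translation":[-1,-1,-1],"spin":0,"claw":0},{"translation":[-1,-1,-1],"spin":0,"claw":0},{"translation":[-1,-1,-1],"spin":0,"claw":0}]'
python3 -m pendant '[{"translation":[0,-1,0],"spin":0,"claw":0.4},{"translation":[0,-1,0],"spin":0,"claw":0.4},{"translation":[0,-1,0],"spin":0,"claw":0.4},{"translation":[0,0,0],"spin":0,"claw":0.4},{"translation":[0,0,0],"spin":0,"claw":0.4}]'
python3 - <<'E'
from h import *
c=robot.calibration("wrist")
im=robot.read_camera("wrist"); cv2.imwrite("pics/w2.png",im[:,:,::-1])
for p in [(.0155,.0512),(.0149,-.047),(-.0689,-.0433)]: print(proj(c,[*wl(*p),.102]))
g=cv2.cvtColor(im,cv2.COLOR_RGB2GRAY)
ci=cv2.HoughCircles(cv2.medianBlur(g,5),cv2.HOUGH_GRADIENT,1,50,param1=80,param2=25,minRadius=25,maxRadius=70)
for u,v,r in ci[0]: print(u,v,r,inw(plane(c,u,v,.102)))
E
```

```text
clock: 5.98
tool_pos: [0.6394, -0.2021, 0.1462]
tool_rot: [-179.7, -0.1, 102.1]
contact_force: [-0.0, -0.1, -0.2]
width: 0.043
finger_force: 0.0
clock: 6.4
tool_pos: [0.5757, -0.2779, 0.2511]
tool_rot: [179.9, 0.1, 102.2]
contact_force: [0.5, -1.1, -0.1]
width: 0.0424
finger_force: 0.0
clock: 6.82
tool_pos: [0.5167, -0.291, 0.2501]
tool_rot: [180.0, 0.1, 102.0]
contact_force: [0.6, -0.3, -0.3]
width: 0.0598
finger_force: 0.0
[378.74353323  80.14541061]
[372.10416228 202.64922383]
[276.63066999 198.70915957]
273.5 206.5 28.6 [-0.07198852 -0.05030237]
372.5 202.5 29.7 [ 0.01524178 -0.04686646]
378.5 74.5 32.4 [0.01509608 0.05521282]
```

View pics/w2.png

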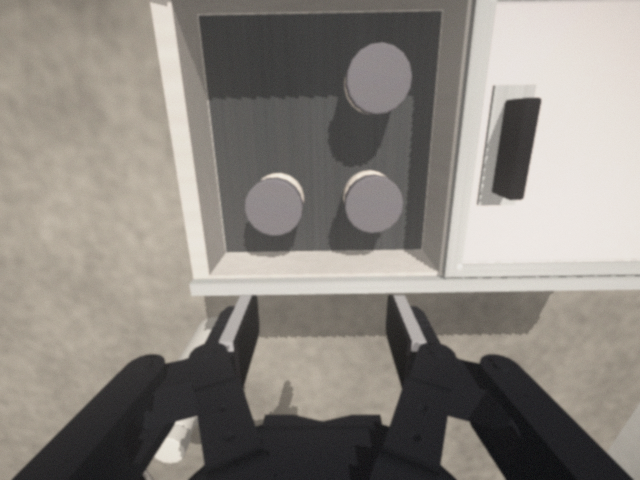

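The window is open. There are three pots, at (273,206), (372,202) and (378,75), and the Hough circles match the projections.

```bash
python3 -c 'from h import *; go(wl(.0152,-.0469),.071,102)'
```

```text
units in final frame [0.75 2.14 8.96] spin 0.01 tcp [ 0.5177 -0.2901  0.2502] rot [1.799e+02 1.000e-01 1.020e+02] w 0.0596 F [ 0.1  0.5 -0.4] t 6.9
```

```bash

python3 -m pendant '[{"translation":[0.4,1,0],"spin":0,"claw":0.5},{"translation":[0.35,1,0],"spin":0,"claw":0.5},{"translation":[0,0.14,1],"spin":0,"claw":0.5},{"translation":[0,0,1],"spin":0,"claw":0.5},{"translation":[0,0,1],"spin":0,"claw":0.5}]' >/dev/null
python3 -m pendant '[{"translation":[0,0,1],"spin":0,"claw":0.5},{"translation":[0,0,1],"spin":0,"claw":0.5},{"translation":[0,0,0.5],"spin":0,"claw":0.5},{"translation":[0,0,0],"spin":0,"claw":0.5},{"translation":[0,0,0],"spin":0,"claw":0.5}]'
python3 -c 'from h import *; go(wl(.0152,-.0469),.071,102)'
```

```text
clock: 7.7
tool_pos: [0.5567, -0.2649, 0.1394]
tool_rot: [180.0, -0.0, 102.2]
contact_force: [-0.1, 0.4, -0.3]
width: 0.0642
finger_force: 0.0
units in final frame [-0.08 -0.04  3.42] spin 0.03 tcp [ 0.5567 -0.2649  0.1394] rot [180.   -0.  102.2] w 0.0642 F [-0.1  0.4 -0.3] t 7.7
```

```bash

python3 -m pendant '[{"translation":[-0.08,0,1],"spin":0,"claw":0.5},{"translation":[0,0,1],"spin":0,"claw":0.5},{"translation":[0,0,0.9],"spin":0,"claw":0.5},{"translation":[0,0,0.5],"spin":0,"claw":0.5},{"translation":[0,0,0],"spin":0,"claw":0.5}]'
python3 -m pendant '[{"translation":[0,0,0],"spin":0,"claw":0},{"translation":[0,0,0],"spin":0,"claw":0},{"translation":[0,0,0],"spin":0,"claw":0},{"translation":[0,0,0],"spin":0,"claw":0},{"translation":[0,0,-0.5],"spin":0,"claw":0}]' 30
python3 -m pendant '[{"translation":[0,0,-1],"spin":0,"claw":0},{"translation":[0,0,-1],"spin":0,"claw":0},{"translation":[0,0,-1],"spin":0,"claw":0},{"translation":[0,0,-1],"spin":0,"claw":0},{"translation":[0,0,-1],"spin":0,"claw":0}]'
python3 -c 'from h import *; go(cl(0,-.065),.2,91.5);go(cl(0,-.065),.2,102)'
```

```text
clock: 8.12
tool_pos: [0.5559, -0.2668, 0.0704]
tool_rot: [-179.9, -0.1, 102.1]
contact_force: [0.1, -0.5, 0.7]
width: 0.064
finger_force: 0.0
clock: 8.53
tool_pos: [0.5553, -0.2668, 0.0806]
tool_rot: [-179.9, -0.1, 102.1]
contact_force: [-0.4, 0.2, -0.5]
width: 0.051
finger_force: 31.6
clock: 8.95
tool_pos: [0.5562, -0.2669, 0.1832]
tool_rot: [180.0, 0.0, 102.2]
contact_force: [-0.4, 0.3, -1.0]
width: 0.0511
finger_force: 31.6
units in final frame [21.51 -0.32 -0.84] spin 1.55 tcp [ 0.5562 -0.2669  0.1832] rot [180.    0.  102.2] w 0.0511 F [-0.4  0.3 -1. ] t 8.9
units in final frame [21.2   3.6  -0.84] spin 0.02 tcp [ 0.5562 -0.2669  0.1832] rot [180.    0.  102.2] w 0.0511 F [-0.4  0.3 -1. ] t 8.9
```

```bash

python3 -m pendant '[{"translation":[0,0,-0.5],"spin":0.8,"claw":0},{"translation":[0,0,-0.3],"spin":0.75,"claw":0},{"translation":[1,0,0],"spin":0,"claw":0},{"translation":[1,0,0],"spin":0,"claw":0},{"translation":[1,0,0],"spin":0,"claw":0}]' >/dev/null
python3 -m pendant '[{"translation":[1,0,0],"spin":0,"claw":0},{"translation":[1,0,0],"spin":0,"claw":0},{"translation":[1,0,0],"spin":0,"claw":0},{"translation":[1,0,0],"spin":0,"claw":0},{"translation":[1,0,0],"spin":0,"claw":0}]' >/dev/null
python3 -m pendant '[{"translation":[1,0,0],"spin":0,"claw":0},{"translation":[1,0,0],"spin":0,"claw":0},{"translation":[1,0,0],"spin":0,"claw":0},{"translation":[1,0,0],"spin":0,"claw":0},{"translation":[1,0,0],"spin":0,"claw":0}]' >/dev/null
python3 -m pendant '[{"translation":[1,0,0],"spin":0,"claw":0},{"translation":[1,0,0],"spin":0,"claw":0},{"translation":[1,0,0],"spin":0,"claw":0},{"translation":[1,-0.2,0],"spin":0,"claw":0},{"translation":[0.5,0,0],"spin":0,"claw":0}]'
python3 -c 'from h import *; go(cl(0,-.065),.037,91.5)'
```

```text
clock: 10.62
tool_pos: [0.5422, 0.0861, 0.1984]
tool_rot: [180.0, -0.1, 91.7]
contact_force: [0.6, 1.2, -0.8]
width: 0.0508
finger_force: 31.6
units in final frame [ 3.85 -0.09  8.07] spin 0.03 tcp [0.5422 0.0861 0.1984] rot [ 1.80e+02 -1.00e-01  9.17e+01] w 0.0508 F [ 0.6  1.2 -0.8] t 10.6
```

```bash

python3 -m pendant '[{"translation":[1,0,0],"spin":0,"claw":0},{"translation":[1,0,0],"spin":0,"claw":0},{"translation":[1,0,0],"spin":0,"claw":0},{"translation":[0.85,-0.1,0],"spin":0,"claw":0},{"translation":[0,0,0],"spin":0,"claw":0}]' 
python3 - <<'E'
from h import *
c=robot.calibration("wrist"); im=robot.read_camera("wrist")[:,:,::-1].copy()
for x,y in [(-.06,-.12),(.06,-.12),(.06,.12),(-.06,.12)]:
    p=proj(c,[*cl(x,y),.085]); print(p.round()); cv2.circle(im,tuple(int(v) for v in p),3,(0,0,255),-1)
p=proj(c,[*cl(-.125,0),.04]); cv2.circle(im,tuple(int(v) for v in p),3,(0,255,0),-1)
cv2.imwrite("pics/w3.png",im); go(cl(0,-.065),.037,91.5)
E
```

```text
clock: 11.03
tool_pos: [0.5383, 0.1642, 0.1984]
tool_rot: [179.9, -0.1, 91.8]
contact_force: [-0.9, 1.5, -0.7]
width: 0.0513
finger_force: 31.6
[252. 295.]
[393. 295.]
[421. -48.]
[228. -49.]
units in final frame [ 0.05 -0.01  8.06] spin 0.03 tcp [0.5388 0.1619 0.1981] rot [180.   -0.   91.7] w 0.051 F [-1.4 -0.5 -0.9] t 11.1
```

View pics/w3.png

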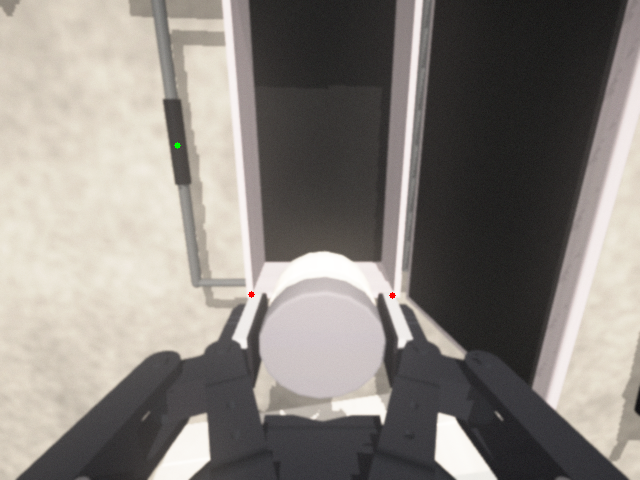

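The projected rim corners and sleeve fall on the real ones (252,295), (393,295) and (177,145), and the pot is held. I'm lowering it now.

```bash

python3 -m pendant '[{"translation":[0,0,1],"spin":0,"claw":0},{"translation":[0,0,1],"spin":0,"claw":0},{"translation":[0,0,1],"spin":0,"claw":0},{"translation":[0,0,1],"spin":0,"claw":0},{"translation":[0,0,1],"spin":0,"claw":0}]' >/dev/null
python3 -m pendant '[{"translation":[0,0,1],"spin":0,"claw":0},{"translation":[0,0,1],"spin":0,"claw":0},{"translation":[0,0,0.6],"spin":0,"claw":0},{"translation":[0,0,0.3],"spin":0,"claw":0},{"translation":[0,0,0.2],"spin":0,"claw":0}]'
python3 -m pendant '[{"translation":[0,0,0.1],"spin":0,"claw":0},{"translation":[0,0,0],"spin":0,"claw":0},{"translation":[0,0,0],"spin":0,"claw":0},{"translation":[0,0,0],"spin":0,"claw":0},{"translation":[0,0,0],"spin":0,"claw":0}]'
```

```text
clock: 11.92
tool_pos: [0.539, 0.1584, 0.0353]
tool_rot: [-179.9, 0.1, 91.4]
contact_force: [-14.7, -7.4, 42.4]
width: 0.0512
finger_force: 35.7
clock: 12.33
tool_pos: [0.5395, 0.1589, 0.0354]
tool_rot: [180.0, 0.1, 91.5]
contact_force: [-5.3, -3.2, 11.1]
width: 0.0513
finger_force: 32.8
```

```bash

python3 -m pendant '[{"translation":[0,0,-0.05],"spin":0,"claw":0.1},{"translation":[0,0,0],"spin":0,"claw":0.3},{"translation":[0,0,0],"spin":0,"claw":0.45},{"translation":[0,0,0],"spin":0,"claw":0.5},{"translation":[0,0,0],"spin":0,"claw":0.5}]'
python3 -m pendant '[{"translation":[0,0,-0.7],"spin":0,"claw":0.5},{"translation":[0,0,-1],"spin":0,"claw":0.5},{"translation":[0,0,-1],"spin":0,"claw":0.5},{"translation":[0,0,-1],"spin":0,"claw":0.5},{"translation":[0,0,-1],"spin":0,"claw":0.5}]' >/dev/null
python3 -m pendant '[{"translation":[-1,0,-1],"spin":0,"claw":0.5},{"translation":[-1,0,-1],"spin":0,"claw":0.5},{"translation":[-1,0,-1],"spin":0,"claw":0.5},{"translation":[-1,0,-0.8],"spin":0,"claw":0.5},{"translation":[-1,0,0],"spin":0,"claw":0.5}]'
python3 - <<'E'
from h import *
c=robot.calibration("wrist"); im=robot.read_camera("wrist")
cv2.imwrite("pics/w4.png",im[:,:,::-1]); go(wl(.015,-.03),.25,102)
print(proj(c,[*cl(0,-.065),.065]))
E
```

```text
clock: 12.75
tool_pos: [0.5395, 0.1597, 0.0345]
tool_rot: [180.0, -0.0, 91.5]
contact_force: [-0.5, 0.4, 0.3]
width: 0.0641
finger_force: 0.0
clock: 13.58
tool_pos: [0.5438, 0.0599, 0.2087]
tool_rot: [179.6, -0.0, 91.5]
contact_force: [1.4, 0.1, -0.7]
width: 0.0638
finger_force: 0.0
units in final frame [-14.97  -2.71  -2.16] spin -1.57 tcp [0.5435 0.054  0.2067] rot [179.8   0.2  91.2] w 0.0644 F [ 0.  -3.3 -2.1] t 13.6
[318.32726398  94.81616713]
```

View pics/w4.png

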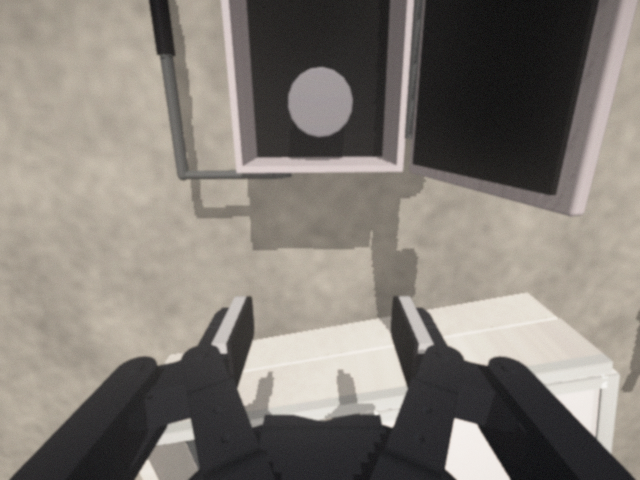

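The pot stands upright in the canister at (320,101). Next I'll go back to look at the two remaining pots.

```bash

python3 -m pendant '[{"translation":[0,0,-1],"spin":-0.8,"claw":0.5},{"translation":[0,0,-1],"spin":-0.77,"claw":0.5},{"translation":[-1,-0.2,0],"spin":0,"claw":0.5},{"translation":[-1,-0.2,0],"spin":0,"claw":0.5},{"translation":[-1,-0.2,0],"spin":0,"claw":0.5}]' >/dev/null
python3 -m pendant '[{"translation":[-1,-0.2,0],"spin":0,"claw":0.5},{"translation":[-1,-0.2,0],"spin":0,"claw":0.5},{"translation":[-1,-0.2,0],"spin":0,"claw":0.5},{"translation":[-1,-0.2,0],"spin":0,"claw":0.5},{"translation":[-1,-0.2,0],"spin":0,"claw":0.5}]' >/dev/null
python3 -m pendant '[{"translation":[-1,-0.2,0],"spin":0,"claw":0.5},{"translation":[-1,-0.2,0],"spin":0,"claw":0.5},{"translation":[-1,-0.2,0],"spin":0,"claw":0.5},{"translation":[-1,-0.2,0],"spin":0,"claw":0.5},{"translation":[-1,-0.2,0],"spin":0,"claw":0.5}]' >/dev/null
python3 -m pendant '[{"translation":[-1,-0.2,0],"spin":0,"claw":0.5},{"translation":[-1,-0.2,0],"spin":0,"claw":0.5},{"translation":[-1,-0.2,0],"spin":0,"claw":0.5},{"translation":[0,0,0],"spin":0,"claw":0.5},{"translation":[0,0,0],"spin":0,"claw":0.5}]'
cat > pots.py <<'E'
from h import *
c=robot.calibration("wrist"); im=robot.read_camera("wrist")
g=cv2.cvtColor(im,cv2.COLOR_RGB2GRAY)
ci=cv2.HoughCircles(cv2.medianBlur(g,5),cv2.HOUGH_GRADIENT,1,50,param1=80,param2=25,minRadius=25,maxRadius=40)
if ci is not None:
  for u,v,r in ci[0]:
    q=plane(c,u,v,.102)
    if abs(inw(q)[0]+.03)<.11 and abs(inw(q)[1])<.11: print(u,v,r,inw(q)); go(q,.071,102)
E
python3 pots.py
```

```text
clock: 15.3
tool_pos: [0.5469, -0.2676, 0.2445]
tool_rot: [-180.0, -0.0, 102.1]
contact_force: [0.9, 1.0, 0.7]
width: 0.0639
finger_force: 0.0
335.5 98.5 32.2 [0.0156832  0.05470245]
units in final frame [4.95 0.45 8.68] spin 0.04 tcp [ 0.5473 -0.2659  0.2446] rot [ 1.800e+02 -1.000e-01  1.023e+02] w 0.0638 F [-0.4  0.6 -0.3] t 15.3
208.5 220.5 25.7 [-0.09442209 -0.04470528]
units in final frame [-0.03 -5.04  8.68] spin 0.04 tcp [ 0.5473 -0.2659  0.2446] rot [ 1.800e+02 -1.000e-01  1.023e+02] w 0.0638 F [-0.4  0.6 -0.3] t 15.3
```

```bash

python3 -m pendant '[{"translation":[1,0.1,0],"spin":0,"claw":0.5},{"translation":[1,0.1,0],"spin":0,"claw":0.5},{"translation":[1,0.1,0],"spin":0,"claw":0.5},{"translation":[1,0.1,0.5],"spin":0,"claw":0.5},{"translation":[0.9,0.05,1],"spin":0,"claw":0.5}]' >/dev/null
python3 -m pendant '[{"translation":[0,0,1],"spin":0.04,"claw":0.5},{"translation":[0,0,1],"spin":0,"claw":0.5},{"translation":[0,0,1],"spin":0,"claw":0.5},{"translation":[0,0,0.5],"spin":0,"claw":0.5},{"translation":[0,0,0],"spin":0,"claw":0.5}]'
python3 -c 'from h import *; go(wl(.0155,.0535),.071,102)'
```

```text
clock: 16.18
tool_pos: [0.5337, -0.1671, 0.1425]
tool_rot: [-179.8, -0.1, 102.1]
contact_force: [-0.5, -0.2, 0.0]
width: 0.064
finger_force: 0.0
units in final frame [-0.08  0.08  3.58] spin 0.02 tcp [ 0.5337 -0.1671  0.1425] rot [-1.798e+02 -1.000e-01  1.021e+02] w 0.064 F [-0.5 -0.2  0. ] t 16.2
```

```bash

python3 -m pendant '[{"translation":[-0.08,0.08,1],"spin":0,"claw":0.5},{"translation":[0,0,1],"spin":0,"claw":0.5},{"translation":[0,0,1],"spin":0,"claw":0.5},{"translation":[0,0,0.55],"spin":0,"claw":0.5},{"translation":[0,0,0],"spin":0,"claw":0.5}]'
python3 -m pendant '[{"translation":[0,0,0],"spin":0,"claw":0},{"translation":[0,0,0],"spin":0,"claw":0},{"translation":[0,0,0],"spin":0,"claw":0},{"translation":[0,0,0],"spin":0,"claw":0},{"translation":[0,0,-0.5],"spin":0,"claw":0}]' 30
python3 -m pendant '[{"translation":[0,0,-1],"spin":0,"claw":0},{"translation":[0,0,-1],"spin":0,"claw":0},{"translation":[0,0,-1],"spin":0,"claw":0},{"translation":[0,0,-1],"spin":0,"claw":0},{"translation":[0,0,-1],"spin":0,"claw":0}]'
python3 -m pendant '[{"translation":[0,0,-0.5],"spin":0.8,"claw":0},{"translation":[0,0,-0.2],"spin":0.72,"claw":0},{"translation":[0,0,0],"spin":0,"claw":0},{"translation":[0,0,0],"spin":0,"claw":0},{"translation":[0,0,0],"spin":0,"claw":0}]'
python3 -c 'from h import *; go(cl(0,0),.2,91.5)'
```

```text
clock: 16.6
tool_pos: [0.5361, -0.1694, 0.0721]
tool_rot: [-179.9, -0.1, 102.0]
contact_force: [0.4, -0.0, 0.2]
width: 0.0643
finger_force: 0.0
clock: 17.02
tool_pos: [0.5362, -0.1701, 0.0828]
tool_rot: [-179.9, -0.1, 102.0]
contact_force: [-0.2, -0.1, -1.7]
width: 0.0517
finger_force: 31.6
clock: 17.43
tool_pos: [0.5372, -0.17, 0.1853]
tool_rot: [180.0, 0.0, 102.0]
contact_force: [0.2, -0.2, -0.9]
width: 0.051
finger_force: 31.7
clock: 17.85
tool_pos: [0.5368, -0.1701, 0.1973]
tool_rot: [-180.0, 0.0, 91.7]
contact_force: [-0.7, -0.2, -1.1]
width: 0.0511
finger_force: 31.7
units in final frame [19.89  0.52 -0.14] spin 0.03 tcp [ 0.5368 -0.1701  0.1973] rot [-180.     0.    91.7] w 0.0511 F [-0.7 -0.2 -1.1] t 17.9
```

```bash

python3 -m pendant '[{"translation":[1,0.1,0],"spin":0,"claw":0},{"translation":[1,0.1,0],"spin":0,"claw":0},{"translation":[1,0.1,0],"spin":0,"claw":0},{"translation":[1,0.1,0],"spin":0,"claw":0},{"translation":[1,0.1,0],"spin":0,"claw":0}]' >/dev/null
python3 -m pendant '[{"translation":[1,0,0],"spin":0,"claw":0},{"translation":[1,0,0],"spin":0,"claw":0},{"translation":[1,0,0],"spin":0,"claw":0},{"translation":[1,0,0],"spin":0,"claw":0},{"translation":[1,0,0],"spin":0,"claw":0}]' >/dev/null
python3 -m pendant '[{"translation":[1,0,0],"spin":0,"claw":0},{"translation":[1,0,0],"spin":0,"claw":0},{"translation":[1,0,0],"spin":0,"claw":0},{"translation":[1,0,0],"spin":0,"claw":0},{"translation":[1,0,0],"spin":0,"claw":0}]' >/dev/null
python3 -m pendant '[{"translation":[1,0,0],"spin":0,"claw":0},{"translation":[1,0,0],"spin":0,"claw":0},{"translation":[1,0,0],"spin":0,"claw":0},{"translation":[1,0,0],"spin":0,"claw":0},{"translation":[0.9,0,0],"spin":0,"claw":0}]' >/dev/null
python3 -m pendant '[{"translation":[0,0,0],"spin":0.03,"claw":0},{"translation":[0,0,0],"spin":0,"claw":0},{"translation":[0,0,0],"spin":0,"claw":0},{"translation":[0,0,0],"spin":0,"claw":0},{"translation":[0,0,0],"spin":0,"claw":0}]'
python3 -c 'from h import *; go(cl(0,0),.037,91.5)'
```

```text
clock: 19.93
tool_pos: [0.5367, 0.2265, 0.197]
tool_rot: [-180.0, 0.0, 91.3]
contact_force: [0.6, 0.3, -0.9]
width: 0.0512
finger_force: 31.7
units in final frame [0.07 0.01 8.  ] spin -0.03 tcp [0.5367 0.2265 0.197 ] rot [-180.     0.    91.3] w 0.0512 F [ 0.6  0.3 -0.9] t 19.9
```

```bash

python3 -m pendant '[{"translation":[0,0,1],"spin":0,"claw":0},{"translation":[0,0,1],"spin":0,"claw":0},{"translation":[0,0,1],"spin":0,"claw":0},{"translation":[0,0,1],"spin":0,"claw":0},{"translation":[0,0,1],"spin":0,"claw":0}]' >/dev/null
python3 -m pendant '[{"translation":[0,0,1],"spin":0,"claw":0},{"translation":[0,0,1],"spin":0,"claw":0},{"translation":[0,0,0.6],"spin":0,"claw":0},{"translation":[0,0,0.3],"spin":0,"claw":0},{"translation":[0,0,0.05],"spin":0,"claw":0}]'
python3 -m pendant '[{"translation":[0,0,0.05],"spin":0,"claw":0},{"translation":[0,0,0],"spin":0,"claw":0},{"translation":[0,0,0],"spin":0,"claw":0.3},{"translation":[0,0,0],"spin":0,"claw":0.5},{"translation":[0,0,0],"spin":0,"claw":0.5}]'
python3 -m pendant '[{"translation":[0,0,-0.7],"spin":0,"claw":0.5},{"translation":[0,0,-1],"spin":0,"claw":0.5},{"translation":[0,0,-1],"spin":0,"claw":0.5},{"translation":[0,0,-1],"spin":0,"claw":0.5},{"translation":[0,0,-1],"spin":0,"claw":0.5}]' >/dev/null
python3 -m pendant '[{"translation":[0,0,-1],"spin":0,"claw":0.5},{"translation":[-1,0,-1],"spin":0,"claw":0.5},{"translation":[-1,0,-1],"spin":0,"claw":0.5},{"translation":[-1,0,-1],"spin":-0.8,"claw":0.5},{"translation":[-1,0,-1],"spin":-0.77,"claw":0.5}]'
python3 -c 'from h import *; go(wl(-.072,-.10),.25,102)'
```

```text
clock: 20.77
tool_pos: [0.5361, 0.2273, 0.0377]
tool_rot: [-179.9, 0.0, 91.3]
contact_force: [0.3, -0.6, -0.4]
width: 0.0509
finger_force: 31.8
clock: 21.18
tool_pos: [0.537, 0.2283, 0.0381]
tool_rot: [179.9, -0.0, 91.4]
contact_force: [0.4, 0.9, 0.4]
width: 0.064
finger_force: 0.0
clock: 22.02
tool_pos: [0.5396, 0.1478, 0.2335]
tool_rot: [180.0, 0.1, 102.5]
contact_force: [1.1, 0.7, -0.6]
width: 0.0646
finger_force: 0.0
units in final frame [-23.1   -7.84  -0.82] spin 0.07 tcp [0.5396 0.1478 0.2335] rot [1.800e+02 1.000e-01 1.025e+02] w 0.0646 F [ 1.1  0.7 -0.6] t 22.0
```

```bash

python3 -m pendant '[{"translation":[-1,-0.35,0],"spin":0.07,"claw":0.5},{"translation":[-1,-0.35,0],"spin":0,"claw":0.5},{"translation":[-1,-0.35,0],"spin":0,"claw":0.5},{"translation":[-1,-0.35,0],"spin":0,"claw":0.5},{"translation":[-1,-0.35,0],"spin":0,"claw":0.5}]' >/dev/null
python3 -m pendant '[{"translation":[-1,-0.35,-0.2],"spin":0,"claw":0.5},{"translation":[-1,-0.35,-0.2],"spin":0,"claw":0.5},{"translation":[-1,-0.35,-0.2],"spin":0,"claw":0.5},{"translation":[-1,-0.35,-0.2],"spin":0,"claw":0.5},{"translation":[-1,-0.35,0],"spin":0,"claw":0.5}]' >/dev/null
python3 -m pendant '[{"translation":[-1,-0.35,0],"spin":0,"claw":0.5},{"translation":[-1,-0.35,0],"spin":0,"claw":0.5},{"translation":[-1,-0.35,0],"spin":0,"claw":0.5},{"translation":[-1,-0.35,0],"spin":0,"claw":0.5},{"translation":[-1,-0.35,0],"spin":0,"claw":0.5}]' >/dev/null
python3 -m pendant '[{"translation":[-1,-0.35,0],"spin":0,"claw":0.5},{"translation":[-1,-0.35,0],"spin":0,"claw":0.5},{"translation":[-1,-0.35,0],"spin":0,"claw":0.5},{"translation":[-1,-0.35,0],"spin":0,"claw":0.5},{"translation":[-1,-0.35,0],"spin":0,"claw":0.5}]' >/dev/null
python3 -m pendant '[{"translation":[-1,-0.35,0],"spin":0,"claw":0.5},{"translation":[-1,-0.35,0],"spin":0,"claw":0.5},{"translation":[0,0,0],"spin":0,"claw":0.5},{"translation":[0,0,0],"spin":0,"claw":0.5},{"translation":[0,0,0],"spin":0,"claw":0.5}]'
python3 pots.py;  python3 -c '
from h import *
cv2.imwrite("pics/w5.png",robot.read_camera("wrist")[:,:,::-1])'
```

```text
clock: 24.1
tool_pos: [0.4788, -0.3129, 0.2481]
tool_rot: [180.0, -0.0, 101.7]
contact_force: [0.4, -0.1, 0.7]
width: 0.0639
finger_force: 0.0
280.5 194.5 31.3 [-0.10654691 -0.05205267]
units in final frame [ 1.17 -1.82  8.85] spin -0.03 tcp [ 0.479  -0.3125  0.248 ] rot [180.    0.  101.8] w 0.0643 F [-0.2  0.6 -0.2] t 24.1
```

View pics/w5.png

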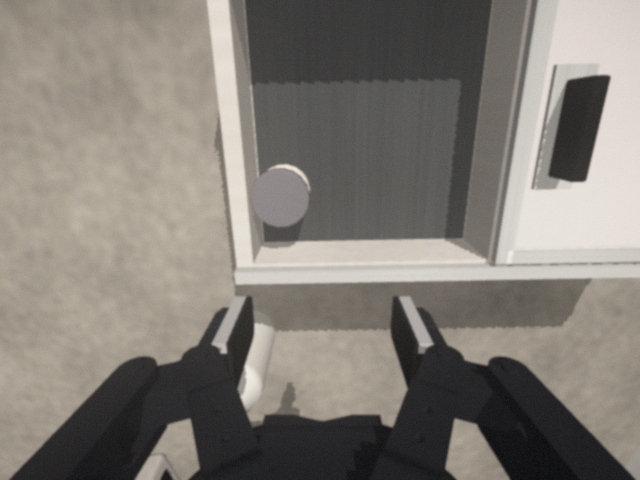

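The last pot has been knocked aside to (280,195), 2–3 mm from the −x wall. I'll grip it along the warmer's y, so the tool turns 90°.

```bash

python3 -m pendant '[{"translation":[0,0,0],"spin":1,"claw":0.5},{"translation":[0,0,0],"spin":1,"claw":0.5},{"translation":[0,0,0],"spin":1,"claw":0.5},{"translation":[0,0,0],"spin":1,"claw":0.5},{"translation":[0,0,0],"spin":1,"claw":0.5}]' >/dev/null
python3 -m pendant '[{"translation":[0,0,0],"spin":1,"claw":0.5},{"translation":[0,0,0],"spin":1,"claw":0.5},{"translation":[0,0,0],"spin":1,"claw":0.5},{"translation":[0,0,0],"spin":1,"claw":0.5},{"translation":[0,0,0],"spin":1,"claw":0.5}]' >/dev/null
python3 -m pendant '[{"translation":[0,0,0],"spin":1,"claw":0.5},{"translation":[0,0,0],"spin":1,"claw":0.5},{"translation":[0,0,0],"spin":1,"claw":0.5},{"translation":[0,0,0],"spin":0.06,"claw":0.5},{"translation":[0,0,0],"spin":0,"claw":0.5}]'
python3 -c 'from h import *; go(wl(-.106,-.052),.071,12.1)'
```

```text
clock: 25.45
tool_pos: [0.479, -0.3127, 0.2476]
tool_rot: [180.0, -0.0, 12.2]
contact_force: [0.2, 0.4, 0.4]
width: 0.0637
finger_force: 0.0
units in final frame [-1.79 -1.19  8.83] spin 0.01 tcp [ 0.479  -0.3127  0.2476] rot [180.   -0.   12.2] w 0.0637 F [0.2 0.4 0.4] t 25.4
```

```bash

python3 -m pendant '[{"translation":[-0.9,-0.6,0],"spin":0,"claw":0.5},{"translation":[-0.8,-0.6,0.5],"spin":0,"claw":0.5},{"translation":[0,0,1],"spin":0,"claw":0.5},{"translation":[0,0,1],"spin":0,"claw":0.5},{"translation":[0,0,1],"spin":0,"claw":0.5}]' >/dev/null
python3 -m pendant '[{"translation":[0,0,1],"spin":0,"claw":0.5},{"translation":[0,0,0.8],"spin":0,"claw":0.5},{"translation":[0,0,0],"spin":0,"claw":0.5},{"translation":[0,0,0],"spin":0,"claw":0.5},{"translation":[0,0,0],"spin":0,"claw":0.5}]'
python3 -c 'from h import *; go(wl(-.106,-.052),.071,12.1)
c=robot.calibration("wrist"); im=robot.read_camera("wrist"); cv2.imwrite("pics/w6.png",im[:,:,::-1])'
```

```text
clock: 26.28
tool_pos: [0.4411, -0.2974, 0.1423]
tool_rot: [180.0, -0.1, 12.0]
contact_force: [0.7, 0.5, -0.6]
width: 0.0641
finger_force: 0.0
units in final frame [-0.1  -0.04  3.56] spin -0.02 tcp [ 0.4411 -0.2974  0.1423] rot [ 1.8e+02 -1.0e-01  1.2e+01] w 0.0641 F [ 0.7  0.5 -0.6] t 26.3
```

View pics/w6.png

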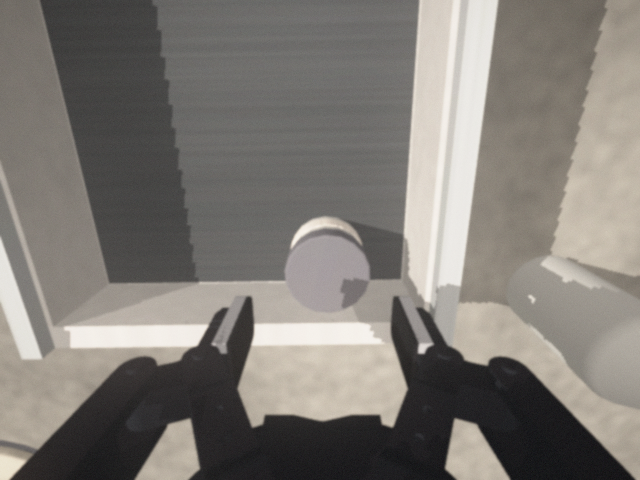

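The pot cap is at (328,272), centred between the fingers and clear of the walls. I'm descending.

```bash

python3 -m pendant '[{"translation":[0,0,1],"spin":0,"claw":0.5},{"translation":[0,0,1],"spin":0,"claw":0.5},{"translation":[0,0,1],"spin":0,"claw":0.5},{"translation":[0,0,0.5],"spin":0,"claw":0.5},{"translation":[0,0,0],"spin":0,"claw":0.5}]'
python3 -m pendant '[{"translation":[0,0,0],"spin":0,"claw":0},{"translation":[0,0,0],"spin":0,"claw":0},{"translation":[0,0,0],"spin":0,"claw":0},{"translation":[0,0,0],"spin":0,"claw":0},{"translation":[0,0,-0.5],"spin":0,"claw":0}]' 30
python3 -m pendant '[{"translation":[0,0,-1],"spin":0,"claw":0},{"translation":[0,0,-1],"spin":0,"claw":0},{"translation":[0,0,-1],"spin":0,"claw":0},{"translation":[0,0,-1],"spin":0,"claw":0},{"translation":[0,0,-1],"spin":0,"claw":0}]'
python3 -m pendant '[{"translation":[0.5,0,-0.5],"spin":-1,"claw":0},{"translation":[0,0,0],"spin":-1,"claw":0},{"translation":[0,0,0],"spin":-1,"claw":0},{"translation":[0,0,0],"spin":-1,"claw":0},{"translation":[0,0,0],"spin":-1,"claw":0}]' 
python3 -m pendant '[{"translation":[0,0,0],"spin":-1,"claw":0},{"translation":[0,0,0],"spin":-1,"claw":0},{"translation":[0,0,0],"spin":-1,"claw":0},{"translation":[0,0,0],"spin":-1,"claw":0},{"translation":[0,0,0],"spin":-1,"claw":0}]' 
python3 -m pendant '[{"translation":[0,0,0],"spin":-1,"claw":0},{"translation":[0,0,0],"spin":-0.6,"claw":0},{"translation":[0,0,0],"spin":0,"claw":0},{"translation":[0,0,0],"spin":0,"claw":0},{"translation":[0,0,0],"spin":0,"claw":0}]' >/dev/null
python3 -c 'from h import *; go(cl(0,.065),.2,91.5)'
```

```text
clock: 26.75
tool_pos: [0.4394, -0.2969, 0.0702]
tool_rot: [-179.9, 0.1, 11.9]
contact_force: [-0.1, 1.0, 0.1]
width: 0.0641
finger_force: 0.0
clock: 27.17
tool_pos: [0.4404, -0.2968, 0.081]
tool_rot: [-179.9, -0.0, 11.9]
contact_force: [2.2, 0.2, -2.3]
width: 0.0509
finger_force: 33.1
clock: 27.58
tool_pos: [0.4401, -0.2972, 0.1832]
tool_rot: [180.0, -0.0, 11.9]
contact_force: [0.4, -0.2, -0.8]
width: 0.0515
finger_force: 33.1
clock: 28.0
tool_pos: [0.45, -0.2953, 0.1924]
tool_rot: [180.0, 0.0, 46.6]
contact_force: [-0.4, -0.1, -1.0]
width: 0.0509
finger_force: 33.3
clock: 28.42
tool_pos: [0.4498, -0.2954, 0.1923]
tool_rot: [-180.0, 0.0, 81.0]
contact_force: [0.8, -0.5, -1.4]
width: 0.0512
finger_force: 33.3
units in final frame [29.3   5.03 -0.41] spin -0.0 tcp [ 0.45   -0.2955  0.1918] rot [180.    0.   91.5] w 0.0509 F [-0.4 -0.4 -1.4] t 28.8
```

```bash

python3 -m pendant '[{"translation":[1,0.17,-0.1],"spin":0,"claw":0},{"translation":[1,0.17,-0.1],"spin":0,"claw":0},{"translation":[1,0.17,-0.1],"spin":0,"claw":0},{"translation":[1,0.17,-0.1],"spin":0,"claw":0},{"translation":[1,0.17,0],"spin":0,"claw":0}]' >/dev/null
python3 -m pendant '[{"translation":[1,0.17,0],"spin":0,"claw":0},{"translation":[1,0.17,0],"spin":0,"claw":0},{"translation":[1,0.17,0],"spin":0,"claw":0},{"translation":[1,0.17,0],"spin":0,"claw":0},{"translation":[1,0.17,0],"spin":0,"claw":0}]' >/dev/null
python3 -m pendant '[{"translation":[1,0.17,0],"spin":0,"claw":0},{"translation":[1,0.17,0],"spin":0,"claw":0},{"translation":[1,0.17,0],"spin":0,"claw":0},{"translation":[1,0.17,0],"spin":0,"claw":0},{"translation":[1,0.17,0],"spin":0,"claw":0}]' >/dev/null
python3 -m pendant '[{"translation":[1,0.17,0],"spin":0,"claw":0},{"translation":[1,0.17,0],"spin":0,"claw":0},{"translation":[1,0.17,0],"spin":0,"claw":0},{"translation":[1,0.17,0],"spin":0,"claw":0},{"translation":[1,0.17,0],"spin":0,"claw":0}]' >/dev/null
python3 -m pendant '[{"translation":[1,0.17,0],"spin":0,"claw":0},{"translation":[1,0.17,0],"spin":0,"claw":0},{"translation":[1,0.17,0],"spin":0,"claw":0},{"translation":[1,0.17,0],"spin":0,"claw":0},{"translation":[1,0.17,0],"spin":0,"claw":0}]' >/dev/null
python3 -m pendant '[{"translation":[1,0.17,0],"spin":0,"claw":0},{"translation":[1,0.17,0],"spin":0,"claw":0},{"translation":[1,0.17,0],"spin":0,"claw":0},{"translation":[1,0.17,0],"spin":0,"claw":0},{"translation":[0.3,0.1,0],"spin":0,"claw":0}]' >/dev/null
python3 -m pendant '[{"translation":[0,0,0],"spin":0,"claw":0},{"translation":[0,0,0],"spin":0,"claw":0},{"translation":[0,0,0],"spin":0,"claw":0},{"translation":[0,0,0],"spin":0,"claw":0},{"translation":[0,0,0],"spin":0,"claw":0}]'
python3 -c 'from h import *; go(cl(0,.065),.037,91.5)'
```

```text
clock: 31.75
tool_pos: [0.5344, 0.2918, 0.1993]
tool_rot: [180.0, 0.1, 91.5]
contact_force: [0.4, -0.1, -0.8]
width: 0.051
finger_force: 33.3
units in final frame [0.05 0.04 8.11] spin 0.0 tcp [0.5344 0.2918 0.1993] rot [1.80e+02 1.00e-01 9.15e+01] w 0.051 F [ 0.4 -0.1 -0.8] t 31.8
```

```bash

python3 -m pendant '[{"translation":[0.05,0.04,1],"spin":0,"claw":0},{"translation":[0,0,1],"spin":0,"claw":0},{"translation":[0,0,1],"spin":0,"claw":0},{"translation":[0,0,1],"spin":0,"claw":0},{"translation":[0,0,1],"spin":0,"claw":0}]' >/dev/null
python3 -m pendant '[{"translation":[0,0,1],"spin":0,"claw":0},{"translation":[0,0,1],"spin":0,"claw":0},{"translation":[0,0,0.6],"spin":0,"claw":0},{"translation":[0,0,0.3],"spin":0,"claw":0},{"translation":[0,0,0.15],"spin":0,"claw":0}]'
python3 -m pendant '[{"translation":[0,0,0.05],"spin":0,"claw":0},{"translation":[0,0,0],"spin":0,"claw":0},{"translation":[0,0,0],"spin":0,"claw":0.3},{"translation":[0,0,0],"spin":0,"claw":0.5},{"translation":[0,0,0],"spin":0,"claw":0.5}]'
python3 -m pendant '[{"translation":[0,0,-0.7],"spin":0,"claw":0.5},{"translation":[0,0,-1],"spin":0,"claw":0.5},{"translation":[0,0,-1],"spin":0,"claw":0.5},{"translation":[0,0,-1],"spin":0,"claw":0.5},{"translation":[0,0,-1],"spin":0,"claw":0.5}]' >/dev/null
python3 -m pendant '[{"translation":[-1,0,-1],"spin":0,"claw":0.5},{"translation":[-1,0,-1],"spin":0,"claw":0},{"translation":[-1,0,-1],"spin":0,"claw":-0.5},{"translation":[-1,0,-1],"spin":0,"claw":-1},{"translation":[-1,0,-1],"spin":0,"claw":-1}]'
python3 -m pendant '[{"translation":[-1,0,-1],"spin":0,"claw":-1},{"translation":[-1,0,-1],"spin":0,"claw":-1},{"translation":[-1,0,0],"spin":0,"claw":-1},{"translation":[-1,0,0],"spin":0,"claw":-1},{"translation":[-1,0,0],"spin":0,"claw":-1}]'
python3 - <<'E'
from h import *
c=robot.calibration("wrist"); im=robot.read_camera("wrist")
cv2.imwrite("pics/w7.png",im[:,:,::-1]); go(cl(.069,0),.2,91.5)
print([proj(c,[*cl(0,y),.065]).round() for y in (-.065,0,.065)])
E
```

```text
clock: 32.58
tool_pos: [0.5346, 0.2937, 0.0376]
tool_rot: [-179.9, 0.0, 91.6]
contact_force: [-1.1, -0.7, -1.5]
width: 0.0511
finger_force: 33.3
clock: 33.0
tool_pos: [0.5354, 0.2947, 0.0383]
tool_rot: [179.9, -0.0, 91.6]
contact_force: [0.2, 0.2, -0.0]
width: 0.064
finger_force: 0.0
clock: 33.83
tool_pos: [0.5373, 0.1937, 0.2335]
tool_rot: [179.9, 0.0, 91.7]
contact_force: [-1.8, 0.1, 0.5]
width: 0.0158
finger_force: 0.0
clock: 34.25
tool_pos: [0.5405, 0.0937, 0.2732]
tool_rot: [179.9, 0.0, 91.7]
contact_force: [0.4, 0.2, -0.0]
width: 0.0002
finger_force: 0.0
units in final frame [6.98 3.42 3.62] spin -0.02 tcp [0.541  0.0884 0.2723] rot [180.    0.2  91.4] w 0.0001 F [-0.2 -3.6 -0.5] t 34.3
[array([322., 136.]), array([322.,  63.]), array([323., -20.])]
```

View pics/w7.png

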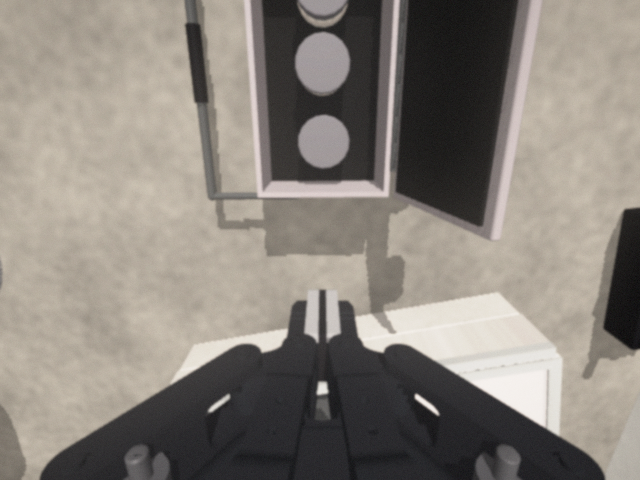

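Pots stand at (323,141), (322,62) and (323,0), all upright in a row. The lid's near free corner is at (495,238). I'll work out the lid angle and the push arc.

```bash
python3 - <<'E'
from h import *
c=robot.calibration("wrist"); o,d=ray(c,495,238)
n=rot(CY)@[0,1]; s=(-.126-(o[:2]-C0)@n)/(d[:2]@n); q=o+s*d; x=inc(q)[0]
print("corner x,z",x,q[2],"r",np.hypot(x-.069,q[2]-.085),"th",np.arctan2(q[2]-.085,.069-x))
go(cl(.16,0),.27,91.5)
T=lambda t,r=.118:np.array([.069-r*np.cos(t)+.008*np.sin(t)+.014,.085+r*np.sin(t)+.008*np.cos(t)])
for a in range(105,-6,-7): 
    t=np.radians(a); p=T(t); dd=(p-T(np.radians(a+7)))/.02; print(a,p.round(3),"ty %.2f tz %.2f"%(dd[0],-dd[1]))
E
```

```text
corner x,z 0.10961067405484338 0.21312708642339254 r 0.1344089919705383 th 1.877735767275331
units in final frame [6.98 7.97 0.12] spin -0.02 tcp [0.541  0.0884 0.2723] rot [180.    0.2  91.4] w 0.0001 F [-0.2 -3.6 -0.5] t 34.3
105 [0.121 0.197] ty -0.67 tz -0.27
98 [0.107 0.201] ty -0.70 tz -0.19
91 [0.093 0.203] ty -0.71 tz -0.11
84 [0.079 0.203] ty -0.72 tz -0.02
77 [0.064 0.202] ty -0.72 tz 0.07
70 [0.05  0.199] ty -0.70 tz 0.16
63 [0.037 0.194] ty -0.68 tz 0.24
56 [0.024 0.187] ty -0.65 tz 0.32
49 [0.012 0.179] ty -0.60 tz 0.40
42 [0.001 0.17 ] ty -0.55 tz 0.47
35 [-0.009  0.159] ty -0.49 tz 0.53
28 [-0.017  0.147] ty -0.42 tz 0.59
21 [-0.024  0.135] ty -0.34 tz 0.64
14 [-0.03   0.121] ty -0.26 tz 0.67
7 [-0.033  0.107] ty -0.18 tz 0.70
0 [-0.035  0.093] ty -0.09 tz 0.72
```

```bash

python3 -m pendant '[{"translation":[0.8,1,0],"spin":0,"claw":-1},{"translation":[0.9,1,0],"spin":0,"claw":-1},{"translation":[0.9,1,0],"spin":0,"claw":-1},{"translation":[0.9,1,0],"spin":0,"claw":-1},{"translation":[0.9,1,0],"spin":0,"claw":-1}]' 30 >/dev/null
python3 -m pendant '[{"translation":[0.9,1,0],"spin":0,"claw":-1},{"translation":[0.9,1,0],"spin":0,"claw":-1},{"translation":[0.8,1,0],"spin":0,"claw":-1},{"translation":[0,0,0],"spin":0,"claw":-1},{"translation":[0,0,0],"spin":0,"claw":-1}]'
python3 -c 'from h import *; go(cl(.14,0),.197,91.5)'
```

```text
clock: 35.13
tool_pos: [0.6959, 0.2408, 0.2716]
tool_rot: [-180.0, -0.1, 91.7]
contact_force: [-0.6, 0.3, -0.0]
width: 0.0001
finger_force: 0.0
units in final frame [-0.44 -0.97  3.73] spin 0.04 tcp [0.6959 0.2408 0.2716] rot [-1.80e+02 -1.00e-01  9.17e+01] w 0.0001 F [-0.6  0.3 -0. ] t 35.1
```

```bash

python3 -m pendant '[{"translation":[-0.4,0,1],"spin":0.04,"claw":-1},{"translation":[0,0,1],"spin":0,"claw":-1},{"translation":[0,0,1],"spin":0,"claw":-1},{"translation":[0,0,0.7],"spin":0,"claw":-1},{"translation":[0,-0.5,0],"spin":0,"claw":-1}]'
python3 -m pendant '[{"translation":[0,-0.5,0],"spin":0,"claw":-1},{"translation":[0,-0.5,0],"spin":0,"claw":-1},{"translation":[0,-0.5,-0.1],"spin":0,"claw":-1},{"translation":[0,-0.7,-0.2],"spin":0,"claw":-1},{"translation":[0,-0.7,-0.1],"spin":0,"claw":-1}]'
python3 -c 'from h import *; print(inc(robot.state()["tool_pos"]))'
```

```text
clock: 35.55
tool_pos: [0.6859, 0.2276, 0.1939]
tool_rot: [-179.8, 0.1, 91.2]
contact_force: [-0.9, -1.6, -0.0]
width: -0.0003
finger_force: 0.0
clock: 35.97
tool_pos: [0.6288, 0.2282, 0.2065]
tool_rot: [179.9, 0.0, 91.3]
contact_force: [1.9, 0.2, -1.7]
width: 0.0
finger_force: 1.0
[ 0.0919656  -0.00214046]
```

```bash

python3 -m pendant '[{"translation":[0,-0.72,0.05],"spin":0,"claw":-1},{"translation":[0,-0.72,0.15],"spin":0,"claw":-1},{"translation":[0,-0.7,0.2],"spin":0,"claw":-1},{"translation":[0,-0.68,0.25],"spin":0,"claw":-1},{"translation":[0,-0.65,0.32],"spin":0,"claw":-1}]'
python3 -m pendant '[{"translation":[0,-0.6,0.4],"spin":0,"claw":-1},{"translation":[0,-0.55,0.47],"spin":0,"claw":-1},{"translation":[0,-0.5,0.53],"spin":0,"claw":-1},{"translation":[0,-0.42,0.59],"spin":0,"claw":-1},{"translation":[0,-0.34,0.64],"spin":0,"claw":-1}]'
python3 -m pendant '[{"translation":[0,-0.26,0.67],"spin":0,"claw":-1},{"translation":[0,-0.18,0.7],"spin":0,"claw":-1},{"translation":[0,-0.1,0.5],"spin":0,"claw":-1},{"translation":[0,0,0.2],"spin":0,"claw":-1},{"translation":[0,0,0],"spin":0,"claw":-1}]'
python3 -c 'from h import *; go(cl(-.035,0),.093,91.5)'
```

```text
clock: 36.38
tool_pos: [0.5593, 0.227, 0.1875]
tool_rot: [179.8, 0.0, 91.3]
contact_force: [1.5, -0.5, 2.3]
width: -0.0001
finger_force: 0.8
clock: 36.8
tool_pos: [0.5107, 0.2259, 0.1343]
tool_rot: [179.9, 0.0, 91.3]
contact_force: [0.6, 0.1, 0.7]
width: 0.0002
finger_force: 0.6
clock: 37.22
tool_pos: [0.4996, 0.2256, 0.0931]
tool_rot: [-180.0, 0.1, 91.4]
contact_force: [-3.7, -2.3, 8.1]
width: -0.0001
finger_force: 3.7
units in final frame [0.07 0.11 0.01] spin -0.02 tcp [0.4996 0.2256 0.0931] rot [-1.80e+02  1.00e-01  9.14e+01] w -0.0001 F [-3.7 -2.3  8.1] t 37.2
```

```bash

python3 -m pendant '[{"translation":[0,0,0.1],"spin":0,"claw":-1},{"translation":[0,0,0.1],"spin":0,"claw":-1},{"translation":[0,0,0],"spin":0,"claw":-1},{"translation":[0,0,0],"spin":0,"claw":-1},{"translation":[0,0,0],"spin":0,"claw":-1}]'
python3 -m pendant '[{"translation":[0,0,-1],"spin":0,"claw":-1},{"translation":[0,0,-1],"spin":0,"claw":-1},{"translation":[0,0,-1],"spin":0,"claw":-0.6},{"translation":[0,-1,-1],"spin":0,"claw":-0.2},{"translation":[0,-1,-1],"spin":0,"claw":-0.2}]'
python3 -c 'from h import *; go(cl(-.125,0),.1,91.5);go(cl(-.125,0),.03,91.5)
c=robot.calibration("wrist"); im=robot.read_camera("wrist"); cv2.imwrite("pics/w8.png",im[:,:,::-1]); print(proj(c,[*cl(-.125,0),.04]))'
```

```text
clock: 37.63
tool_pos: [0.4997, 0.2257, 0.0927]
tool_rot: [179.9, 0.3, 91.4]
contact_force: [-14.5, -10.8, 43.0]
width: -0.0
finger_force: 21.6
clock: 38.05
tool_pos: [0.4607, 0.225, 0.1893]
tool_rot: [180.0, -0.0, 91.2]
contact_force: [-0.2, 0.2, -0.3]
width: 0.0344
finger_force: 0.0
units in final frame [ 0.04 -2.44  4.46] spin -0.04 tcp [0.4607 0.225  0.1893] rot [180.   -0.   91.2] w 0.0344 F [-0.2  0.2 -0.3] t 38.0
units in final frame [ 0.04 -2.44  7.96] spin -0.04 tcp [0.4607 0.225  0.1893] rot [180.   -0.   91.2] w 0.0344 F [-0.2  0.2 -0.3] t 38.0
[267.9895042  218.95686153]
```

View pics/w8.png

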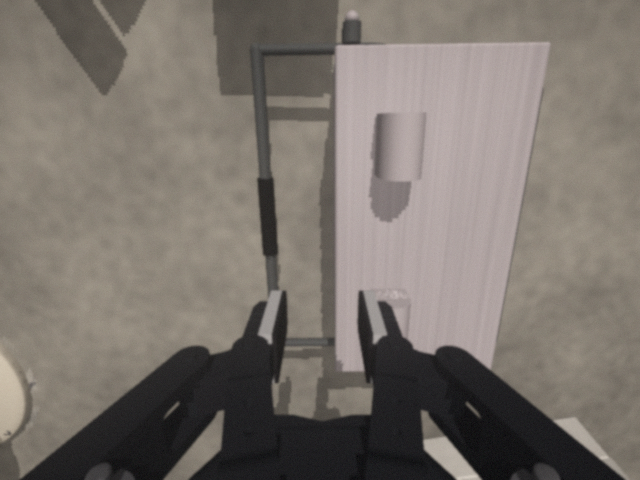

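The lid is flat shut, with saddles at (400,146) and (392,315). The bail sleeve is at (267,216), as projected.

```bash

python3 -m pendant '[{"translation":[0,-0.85,0],"spin":-0.04,"claw":-0.2},{"translation":[0,-0.85,0],"spin":0,"claw":-0.2},{"translation":[0,-0.75,0.5],"spin":0,"claw":-0.2},{"translation":[0,0,1],"spin":0,"claw":-0.2},{"translation":[0,0,1],"spin":0,"claw":-0.2}]' >/dev/null
python3 -m pendant '[{"translation":[0,0,1],"spin":0,"claw":-0.2},{"translation":[0,0,1],"spin":0,"claw":-0.2},{"translation":[0,0,0],"spin":0,"claw":-0.2},{"translation":[0,0,0],"spin":0,"claw":-0.2},{"translation":[0,0,0],"spin":0,"claw":-0.2}]'
python3 - <<'E'
from h import *
go(cl(-.125,0),.027,91.5)
f=lambda a:90/20*np.array([-np.cos(np.radians(a)),-np.sin(np.radians(a))])
for a in range(8,97,8): print(a,(f(a)-f(a-8)).round(2))
E
```

```text
clock: 38.93
tool_pos: [0.4118, 0.2245, 0.0989]
tool_rot: [179.9, -0.0, 91.6]
contact_force: [0.1, -0.1, -0.0]
width: 0.0341
finger_force: 0.0
units in final frame [ 0.01 -0.    3.6 ] spin 0.02 tcp [0.4118 0.2245 0.0989] rot [179.9  -0.   91.6] w 0.0341 F [ 0.1 -0.1 -0. ] t 38.9
8 [ 0.04 -0.63]
16 [ 0.13 -0.61]
24 [ 0.21 -0.59]
32 [ 0.29 -0.55]
40 [ 0.37 -0.51]
48 [ 0.44 -0.45]
56 [ 0.49 -0.39]
64 [ 0.54 -0.31]
72 [ 0.58 -0.24]
80 [ 0.61 -0.15]
88 [ 0.62 -0.07]
96 [0.63 0.02]
```

```bash

python3 -m pendant '[{"translation":[0,0,1],"spin":0,"claw":-0.2},{"translation":[0,0,1],"spin":0,"claw":-0.2},{"translation":[0,0,1],"spin":0,"claw":-0.2},{"translation":[0,0,0.6],"spin":0,"claw":-0.2},{"translation":[0,0,0],"spin":0,"claw":-0.2}]'
python3 -m pendant '[{"translation":[0,0,0],"spin":0,"claw":-0.6},{"translation":[0,0,0],"spin":0,"claw":-0.9},{"translation":[0,0,0],"spin":0,"claw":-0.9},{"translation":[0,0,0],"spin":0,"claw":-0.9},{"translation":[0,0,0],"spin":0,"claw":-0.9}]' 40
python3 -m pendant '[{"translation":[0,0.04,-0.63],"spin":0,"claw":-0.9},{"translation":[0,0.13,-0.61],"spin":0,"claw":-0.9},{"translation":[0,0.21,-0.59],"spin":0,"claw":-0.9},{"translation":[0,0,0],"spin":0,"claw":-0.9},{"translation":[0,0,0],"spin":0,"claw":-0.9}]'
python3 -c 'from h import *; go(cl(-.117,0),.0635,91.5)'
```

```text
clock: 39.35
tool_pos: [0.4111, 0.2236, 0.0253]
tool_rot: [-179.9, 0.0, 91.6]
contact_force: [-0.3, 0.7, -0.4]
width: 0.0343
finger_force: 0.0
clock: 39.77
tool_pos: [0.4121, 0.2247, 0.0273]
tool_rot: [179.9, -0.0, 91.6]
contact_force: [-1.5, -0.5, 8.5]
width: 0.0124
finger_force: 39.5
clock: 40.18
tool_pos: [0.4183, 0.2249, 0.0628]
tool_rot: [180.0, -0.1, 91.7]
contact_force: [-4.4, 3.3, -2.6]
width: 0.0123
finger_force: 39.7
units in final frame [-0.    0.08 -0.03] spin 0.02 tcp [0.4183 0.2249 0.0628] rot [ 1.80e+02 -1.00e-01  9.17e+01] w 0.0123 F [-4.4  3.3 -2.6] t 40.2
```

```bash

python3 -m pendant '[{"translation":[0,0.29,-0.55],"spin":0,"claw":-0.9},{"translation":[0,0.37,-0.51],"spin":0,"claw":-0.9},{"translation":[0,0.44,-0.45],"spin":0,"claw":-0.9},{"translation":[0,0.49,-0.39],"spin":0,"claw":-0.9},{"translation":[0,0,0],"spin":0,"claw":-0.9}]'
python3 -m pendant '[{"translation":[0,0.54,-0.31],"spin":0,"claw":-0.9},{"translation":[0,0.58,-0.24],"spin":0,"claw":-0.9},{"translation":[0,0.61,-0.15],"spin":0,"claw":-0.9},{"translation":[0,0.62,-0.07],"spin":0,"claw":-0.9},{"translation":[0,0,0],"spin":0,"claw":-0.9}]'
python3 -c 'from h import *; p=robot.state()["tool_pos"]; print(inc(p),p[2]); go(cl(-.032,0),.117,91.5)'
```

```text
clock: 40.6
tool_pos: [0.4433, 0.2259, 0.1006]
tool_rot: [-179.3, 0.2, 91.8]
contact_force: [-24.3, -0.5, 20.6]
width: 0.0122
finger_force: 40.3
clock: 41.02
tool_pos: [0.5019, 0.2279, 0.118]
tool_rot: [179.6, -0.2, 91.6]
contact_force: [2.1, -0.3, 12.3]
width: 0.0121
finger_force: 44.1
[-0.03487724  0.0008849 ] 0.11800671759659585
units in final frame [-0.04  0.14  0.05] spin 0.01 tcp [0.5019 0.2279 0.118 ] rot [179.6  -0.2  91.6] w 0.0121 F [ 2.1 -0.3 12.3] t 41.0
```

```bash

python3 -m pendant '[{"translation":[0,0.3,0],"spin":0,"claw":-0.9},{"translation":[0,0.2,0],"spin":0,"claw":-0.9},{"translation":[0,0,0],"spin":0,"claw":-0.9},{"translation":[0,0,0],"spin":0,"claw":-0.5},{"translation":[0,0,0],"spin":0,"claw":-0.3}]'
python3 -m pendant '[{"translation":[0,0,0],"spin":0,"claw":-0.2},{"translation":[0,0,0],"spin":0,"claw":-0.2},{"translation":[0,0,-1],"spin":0,"claw":-0.2},{"translation":[0,0,-1],"spin":0,"claw":-0.2},{"translation":[0,0,-1],"spin":0,"claw":-0.2}]'
python3 -m pendant '[{"translation":[-1,0,-1],"spin":0,"claw":-0.2},{"translation":[-1,0,-1],"spin":0,"claw":-0.2},{"translation":[-1,0,-1],"spin":0,"claw":-0.2},{"translation":[-1,0,0],"spin":0,"claw":-0.2},{"translation":[-1,0,0],"spin":0,"claw":-0.2}]'
python3 - <<'E'
from h import *
c=robot.calibration("wrist"); im=robot.read_camera("wrist")
for n,X in [("clamped",[*cl(-.023,0),.129]),("upright",[*cl(-.035,0),.13])]: print(n,proj(c,X))
cv2.imwrite("pics/w9.png",im[:,:,::-1]); m=np.zeros(im.shape[:2],bool); m[:290]=1; g=im.max(2); print(blobs((g<50)&m,100))
go(wl(.116,0),.128,102)
E
```

```text
clock: 41.43
tool_pos: [0.5084, 0.2264, 0.1159]
tool_rot: [179.9, 0.0, 91.6]
contact_force: [-0.3, -0.8, -0.3]
width: 0.0296
finger_force: 0.0
clock: 41.85
tool_pos: [0.5067, 0.2261, 0.1758]
tool_rot: [-179.9, 0.1, 91.6]
contact_force: [0.4, -0.0, 0.5]
width: 0.0343
finger_force: 0.0
clock: 42.27
tool_pos: [0.5108, 0.1257, 0.2369]
tool_rot: [179.9, 0.0, 91.6]
contact_force: [-0.4, -0.1, -0.5]
width: 0.034
finger_force: 0.0
clamped [331.03074935  93.63009526]
upright [313.44591654  93.4743857 ]
[(array([330.4,  58.3]), [323, 29, 18, 83, 778])]
units in final frame [-17.04   3.24   5.38] spin -1.55 tcp [0.5109 0.1203 0.2356] rot [-180.     0.3   91.3] w 0.034 F [ 0.6 -3.1 -1.7] t 42.3
```

View pics/w9.png

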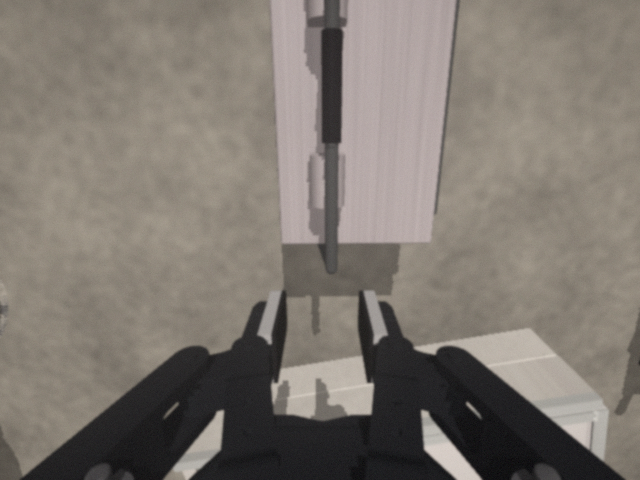

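The bail sleeve is at u≈331, which is the clamped prediction (331, against 313 for upright), so it has snapped. Now I'll close the window.

```bash

python3 -m pendant '[{"translation":[0,0,0],"spin":-0.8,"claw":-0.1},{"translation":[0,0,0],"spin":-0.75,"claw":-0.1},{"translation":[-1,0.2,0],"spin":0,"claw":-0.1},{"translation":[-1,0.2,0],"spin":0,"claw":-0.1},{"translation":[-1,0.2,0],"spin":0,"claw":-0.1}]' >/dev/null
python3 -m pendant '[{"translation":[-1,0.2,0],"spin":0,"claw":-0.1},{"translation":[-1,0.2,0],"spin":0,"claw":-0.1},{"translation":[-1,0.2,0],"spin":0,"claw":-0.1},{"translation":[-1,0.2,0],"spin":0,"claw":-0.1},{"translation":[-1,0.2,0],"spin":0,"claw":-0.1}]' >/dev/null
python3 -m pendant '[{"translation":[-1,0.2,0],"spin":0,"claw":-0.1},{"translation":[-1,0.2,0],"spin":0,"claw":-0.1},{"translation":[-1,0.2,0],"spin":0,"claw":-0.1},{"translation":[-1,0.2,0],"spin":0,"claw":-0.1},{"translation":[-1,0.2,0],"spin":0,"claw":-0.1}]' >/dev/null
python3 -m pendant '[{"translation":[-1,0.2,0],"spin":0,"claw":-0.1},{"translation":[-1,0.2,0],"spin":0,"claw":-0.1},{"translation":[-1,0.1,0],"spin":0,"claw":-0.1},{"translation":[-1,0,0],"spin":0,"claw":-0.1},{"translation":[0,0,0],"spin":0,"claw":-0.1}]'
python3 -c 'from h import *; go(wl(.115,0),.129,102)'
```

```text
clock: 43.98
tool_pos: [0.6429, -0.1984, 0.2343]
tool_rot: [-179.9, 0.1, 101.9]
contact_force: [0.4, -1.0, -0.3]
width: 0.0388
finger_force: 0.0
units in final frame [-0.08  0.04  5.27] spin -0.02 tcp [ 0.6429 -0.1984  0.2343] rot [-1.799e+02  1.000e-01  1.019e+02] w 0.0388 F [ 0.4 -1.  -0.3] t 44.0
```

```bash

python3 -m pendant '[{"translation":[0,0,1],"spin":0,"claw":-0.1},{"translation":[0,0,1],"spin":0,"claw":-0.1},{"translation":[0,0,1],"spin":0,"claw":-0.1},{"translation":[0,0,1],"spin":0,"claw":-0.1},{"translation":[0,0,1],"spin":0,"claw":-0.1}]'
python3 -m pendant '[{"translation":[0,0,0.2],"spin":0,"claw":-0.5},{"translation":[0,0,0],"spin":0,"claw":-0.9},{"translation":[0,0,0],"spin":0,"claw":-0.9},{"translation":[0,0,0],"spin":0,"claw":-0.9},{"translation":[0,-0.3,0],"spin":0,"claw":-0.9}]' 25
python3 -m pendant '[{"translation":[0,-0.8,0],"spin":0,"claw":-0.9},{"translation":[0,-0.8,0],"spin":0,"claw":-0.9},{"translation":[0,-0.8,0],"spin":0,"claw":-0.9},{"translation":[0,-0.8,0],"spin":0,"claw":-0.9},{"translation":[0,-0.8,0],"spin":0,"claw":-0.9}]'
python3 -m pendant '[{"translation":[0,-0.8,0],"spin":0,"claw":-0.9},{"translation":[0,-0.8,0],"spin":0,"claw":-0.9},{"translation":[0,-0.8,0],"spin":0,"claw":-0.9},{"translation":[0,-0.8,0],"spin":0,"claw":-0.9},{"translation":[0,-0.8,0],"spin":0,"claw":-0.9}]'
python3 -m pendant '[{"translation":[0,-0.6,0],"spin":0,"claw":-0.9},{"translation":[0,-0.5,0],"spin":0,"claw":-0.9},{"translation":[0,-0.3,0],"spin":0,"claw":-0.9},{"translation":[0,0,0],"spin":0,"claw":-0.9},{"translation":[0,0,0],"spin":0,"claw":-0.9}]'
python3 -c 'from h import *; print(inw(robot.state()["tool_pos"]))'
```

```text
clock: 44.4
tool_pos: [0.6427, -0.1916, 0.1344]
tool_rot: [-179.9, -0.0, 102.3]
contact_force: [-0.4, 0.3, 0.7]
width: 0.0383
finger_force: 0.0
clock: 44.82
tool_pos: [0.6372, -0.1927, 0.1307]
tool_rot: [-180.0, -0.1, 102.4]
contact_force: [3.1, 0.6, -17.4]
width: 0.0114
finger_force: 29.1
clock: 45.23
tool_pos: [0.5574, -0.211, 0.1307]
tool_rot: [-179.9, -0.0, 102.3]
contact_force: [3.1, -1.3, -21.4]
width: 0.0114
finger_force: 28.7
clock: 45.65
tool_pos: [0.4789, -0.2289, 0.1307]
tool_rot: [-179.9, 0.0, 102.3]
contact_force: [3.9, -4.1, -26.0]
width: 0.0114
finger_force: 28.1
clock: 46.07
tool_pos: [0.4508, -0.2353, 0.1307]
tool_rot: [-179.8, 0.0, 102.2]
contact_force: [-0.2, -5.3, -27.1]
width: 0.0113
finger_force: 28.3
[-0.08149737  0.00583372]
```

```bash

python3 -m pendant '[{"translation":[0,-0.3,0.1],"spin":0,"claw":-0.9},{"translation":[0,-0.3,0],"spin":0,"claw":-0.9},{"translation":[0,-0.3,0],"spin":0,"claw":-0.9},{"translation":[0,-0.2,0],"spin":0,"claw":-0.9},{"translation":[0,0,0],"spin":0,"claw":-0.9}]'
python3 -m pendant '[{"translation":[0,-0.1,0],"spin":0,"claw":-0.9},{"translation":[0,-0.1,0],"spin":0,"claw":-0.9},{"translation":[0,0,0],"spin":0,"claw":-0.9},{"translation":[0,0,0],"spin":0,"claw":-0.9},{"translation":[0,0,0],"spin":0,"claw":-0.9}]'
python3 -c 'from h import *; print(inw(robot.state()["tool_pos"]))'
```

```text
clock: 46.48
tool_pos: [0.4318, -0.2396, 0.1306]
tool_rot: [-180.0, 0.1, 102.2]
contact_force: [0.3, -5.7, -13.3]
width: 0.0113
finger_force: 29.8
clock: 46.9
tool_pos: [0.4289, -0.2403, 0.1306]
tool_rot: [180.0, 0.1, 102.3]
contact_force: [0.6, -6.3, -14.1]
width: 0.0118
finger_force: 29.6
[-0.10396936  0.00552087]
```

```bash

python3 -m pendant '[{"translation":[0,-0.1,0],"spin":0,"claw":-0.9},{"translation":[0,-0.1,0],"spin":0,"claw":-0.9},{"translation":[0,-0.1,0],"spin":0,"claw":-0.9},{"translation":[0,0,0],"spin":0,"claw":-0.9},{"translation":[0,0,0],"spin":0,"claw":-0.9}]'
python3 -c 'from h import *; print(inw(robot.state()["tool_pos"]))'
```

```text
clock: 47.32
tool_pos: [0.4289, -0.2401, 0.1311]
tool_rot: [179.3, 0.2, 102.4]
contact_force: [19.0, -3.7, -31.8]
width: 0.0116
finger_force: 27.7
[-0.10394898  0.00569046]
```

```bash

python3 -m pendant '[{"translation":[0,0.2,0],"spin":0,"claw":-0.9},{"translation":[0,0,0],"spin":0,"claw":-0.5},{"translation":[0,0,0],"spin":0,"claw":0},{"translation":[0,0,0],"spin":0,"claw":0},{"translation":[0,0,0],"spin":0,"claw":0}]'
python3 -m pendant '[{"translation":[0,0,-1],"spin":0,"claw":0},{"translation":[0,0,-1],"spin":0,"claw":0},{"translation":[0,0,-1],"spin":0,"claw":0},{"translation":[0,0,-1],"spin":0,"claw":0},{"translation":[0,0,-1],"spin":0,"claw":0}]' >/dev/null
python3 -m pendant '[{"translation":[-1,0,-1],"spin":0,"claw":0},{"translation":[-1,0,-1],"spin":0,"claw":0},{"translation":[-1,0,-1],"spin":0,"claw":0},{"translation":[-1,0,0],"spin":0,"claw":0},{"translation":[-1,0,0],"spin":0,"claw":0}]'
python3 -m pendant '[{"translation":[-1,0,0],"spin":0,"claw":0},{"translation":[-1,0,0],"spin":0,"claw":0},{"translation":[0,0,0],"spin":0,"claw":0},{"translation":[0,0,0],"spin":0,"claw":0},{"translation":[0,0,0],"spin":0,"claw":0}]'
python3 - <<'E'
from h import *
a=robot.read_camera("wrist")[:,:,::-1]; c=robot.calibration("wrist"); ct=robot.calibration("top"); t=robot.read_camera("top")[:,:,::-1]
print(proj(c,[*wl(-.104,0),.15]))
b=t[130:310,110:510]; b=cv2.resize(b,(800,360)); 
cv2.imwrite("pics/f.png",np.vstack([b,cv2.resize(a[:240],(800,300))[:240]]))
E
```

```text
clock: 47.73
tool_pos: [0.4274, -0.2394, 0.131]
tool_rot: [179.9, 0.1, 102.3]
contact_force: [-0.5, -0.0, 0.3]
width: 0.0429
finger_force: 0.0
clock: 48.57
tool_pos: [0.4488, -0.3386, 0.2921]
tool_rot: [179.9, 0.2, 102.3]
contact_force: [0.5, -1.2, 0.0]
width: 0.0428
finger_force: 0.0
clock: 48.98
tool_pos: [0.4565, -0.3751, 0.2901]
tool_rot: [180.0, -0.0, 102.3]
contact_force: [-0.3, 0.1, -0.1]
width: 0.0427
finger_force: 0.0
[325.01933318  52.98162432]
```

View pics/f.png

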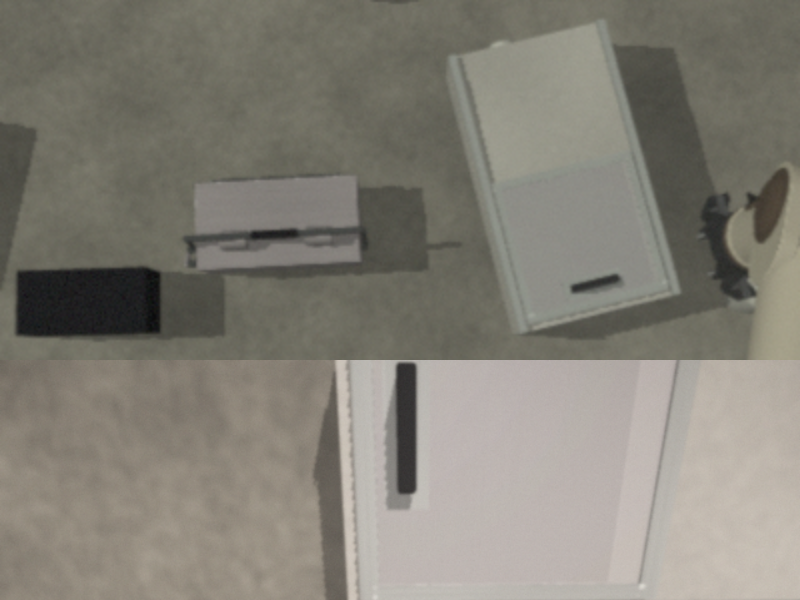

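The window is shut, with the fin at (405,427) and no gap at the end. The lid is clamped with the bar over its saddles at (275,235), and the trays haven't moved. I'm handing it in.

```bash
python3 -c 'from station import robot; print(robot.close_job())'
```

```text
the job is handed in; nothing more can be done
None
```

The job is handed in at about 49 s: the three pots present were set upright in the canister, the lid folded shut and the bail snapped over it, and the window slid back to its stop; I never went near the trays or wash bottle.

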